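# Press the bush home with the hand lever press

### The job

One of the terminal boxes in the grey tray still has its white bush standing proud: slide that box, bush end first, into the nest of the hand press, right back against its stop under the punch, and pull the lever down until you feel the bush go fully home in the box, without heaving on it beyond that. Ease the lever back up to its rest under control (do not let it fly back), leave the box in the nest, and leave everything else as it is.

Things in the scene. Friction and masses are not known exactly. Their poses are not given: they have to be found in the camera images.
- box: The box to be worked on: plain anthracite plastic block, 100 (its x) x 60 (y) x 44.5 mm (z), about 0.24 kg, gripped by its 60 mm flanks. Origin at the centre of its underside, z up. It lies flat in the tray, its x axis pointing roughly to the robot's right, towards the press. Its white bush is on the centre line of the lid, 15 mm ahead (+x) of the middle.
- bush (a joint): How far the bush has been pressed into the box, m: about 0 at the start (flange 12 mm clear of the lid), 0.012 fully home (flange lying on the lid). A tight sliding fit: it needs about 36 N straight down and stays where it is left.
- bush_top (a point): Centre of the top of the bush: a round white plastic flange, 30 mm across and 4 mm thick, on a 22 mm shank; z = 60.5 mm above the box's underside while proud, 48.5 mm when home.
- done_box: Bystander in the tray: the same kind of box with its bush already home. Leave it.
- blank_box: Bystander in the tray: the same kind of box with only a hole and no bush. Leave it. Which of the three boxes lies where in the tray varies; neighbours lie about 112 mm apart, centre to centre, across the tray.
- tray: Fixed grey plastic tray, 240 (x) x 380 (y) mm, walls 4 mm thick and 30 mm high, floor 4 mm thick. Origin under its centre; its x axis points roughly to the robot's right.
- press: Fixed grey cast hand lever press, about 310 mm tall. Origin on the bench under the ram's axis; x points from the open front, which faces the tray, to the column at the back, y to the left of that, z up. Base 240 (x) x 150 (y) mm, centred on the origin, its top (the bed) at z = 22 mm. Column at x = 52 to 118 mm. Head, ram and punch hang over the bed (see the points).
- nest (a point): Where the box's origin belongs on the bed, its x and y along the press's: 15 mm in front of the ram's axis, z = 22 mm. Steel guides 12 mm high stand 3 mm clear of its flanks from 47 mm before to 50 mm beyond this point (x), flaring outwards for 30 mm more at the front. A 30 mm high stop has its face 50 mm beyond this point: a seated box touches it, its bush under the punch.
- head_front (a point): Middle of the lower front edge of the press head, a block 70 mm wide and 100 mm high that reaches from here (x = -60 mm, z = 155 mm in the press frame; bolt heads 7 mm further out) back to the column. Because of it a gripper can load the nest only tilted, reaching in from the front: 40 to 45 degrees suits a grip 20 mm behind the box's middle, 36 mm above its underside.
- punch_rest (a point): Fixed point on the ram's axis, 103 mm above the bench. The round steel punch, 34 mm across, on the end of the 26 mm square ram, has its lower face here or up to 9 mm lower with the lever at rest: how far it is screwed out differs each time and is not measured. It clears the proud bush of a seated box by 11 mm or more.
- lever (a joint): Press lever, rad: 0 at rest (up, sprung), grows as it is pulled down; the ram goes down 35 mm per rad. At the grip its spring pushes back with 2 to 4 N; pressing the bush adds about 6 N; once the bush is home, somewhere at 0.6 to 1 rad, the force climbs steeply, 2 to 3 N per mm (20 N is surely home, 60 N far too much). It holds nowhere: let go, it flies back.
- lever_grip (a point): On the axis of the lever's handle, 200 mm from the hinge. Straight lever on the press's +y side (away from the robot), 92 mm from the ram's axis; round black handle 28 mm thick, 150 to 242 mm from the hinge, 34 mm ball on its end. At rest it slopes up to the front (-x) at 0.60 rad; it swings down in a plane along the press's x and z. The closed fingertips can push it down from above.
- lever_hinge (a point): Hinge axis of the lever (along the press's y), in the lever's plane: 30 mm behind the ram's axis (+x), 205 mm above the bench.
- screwdriver: Bystander, 200 mm screwdriver lying on the bench beyond the press.
- mallet: Bystander, 280 mm hammer lying on the bench to the right of the press.
- can: Bystander, spray can, 54 mm across, 160 mm tall, at the back right.
- roll: Bystander, flat paper label roll, 100 mm across, 30 mm high, on the robot's side between tray and press.
- gland: Bystander, white cable gland, 42 mm across and high, at the back between tray and press.
Mind the look-alikes: they are no part of the job. What is shaped like the box but turquoise is not meant.

How it is judged:
By the outcome, as a careful person would: the job done as asked, in the order asked, and still so for the second after the job is handed in, with the robot touching nothing.
It also fails if it takes over 72 s, if anything falls off the work surface, if the arm or the gripper's body presses on something with over 40 N, if the wrist force passes 120 N, or if a joint passes its speed limit or range.

### The arm

A 6-joint arm with a two-finger parallel gripper is mounted at the origin on the work surface. World frame = base frame: x ahead of the robot, y to its left, z up, the work surface at z = 0. Lengths are in mm, angles in rad, forces in N, time in s.
With the tool pointing down it reaches from about 300 to 775 mm from the base axis. Payload 14.6 kg.
Tool frame: the origin (TCP) lies between the finger pads; the fingertips stand manip.nose_length ahead of it and the grasp point (between the pads) lies 11 mm behind it (manip.nose_length is the distance from the TCP to the fingertips, in mm); z points along the fingers, y is the line along which they close (so a half turn about z gives the same grasp; the last joint's range is limited). The gripper opens to 94 mm and grips with 3 to 60 N. Pads are 16 mm wide; open, the fingers measure 119 mm over their backs; the gripper's body (75 mm by 177 mm) begins 78 mm behind the grasp point.
Start: joints at [-1.222, 0.3, 1.521, -0, 1.321, -0.067], TCP at [222.149, -503.129, 213.446] pointing down, gripper open.
Joint ranges: [-3.03, 3.03], [-0.79, 2.21], [0.23, 2.52], [-1.04, 4.18], [0, 3.07], [-2.55, 2.55]. Speed limits (rad/s): [2.22, 2.22, 2.57, 3.14, 3.14, 3.14].

### API

Orientations are given as [roll, pitch, yaw] about the fixed x, y, z axes, in that order (R = Rz(yaw) Ry(pitch) Rx(roll)).
In Python, from cell import manip, cams, job gives the robot as it stands.
- The arm moves only by the tool jog_arm, never from a script. Its argument "commands" is a list of rows, each an object of numbers: "dx", "dy", "dz": the shift along the tool's x, y, z each as a share of 40 mm, from -1 to 1; "ax", "ay", "az": the turn, a rotation vector about the tool's x, y, z each as a share of 10 degrees, from -1 to 1; "gripper": the closure, from 0 (fully open) to 1 (shut). A call has 1 to 10 rows; each row shifts and turns the commanded pose from where the row before left it, along the tool's axes as they then stand; what a row does not reach is not made up. A row lasts 1/8 s, in which the tool goes at most 62.5 mm and 10.7 degrees, less where a joint would pass 70% of its speed; a pose out of reach is approached as far as the arm can. A call with a number of a shift or a turn outside -1 to 1 is refused whole. A call with a gripper value outside its range is refused whole. The fingers move at their own pace and stop on an object; "squeeze" is the grip in N (left out, the last holds). Time passes only in rows, so rows that do not move let the fingers close. It gives the time, the measured TCP pose, the force, the opening and the grip force at its end, in the units of the state.
- manip.read_state(): the state, without advancing time (a new reading comes with each control period).
- cams.camera(name): name is "scene" or "top" or "wrist"; returns a dict with "image" (480x640x3 uint8, red, green, blue), "fx", "fy", "cx", "cy" (pixels), "dist_coeffs" ([k1, k2, p1, p2, k3] as OpenCV has them; the pictures are not rectified), "world_to_cam" (4x4, takes a point from world to camera coordinates). Camera axes: x right, y down, z forward; pixel columns grow to the right and rows downward; lengths in mm; the calibration is good to about 2 mm. A picture is of the moment at which its call begins. There is no depth.
- job.sign_off(): hands the job in; it is judged then, once.
The state is a dict: "clock": time; "joints": joint angles; "qd": joint speeds; "effort": joint torques, N m; "eef_pos": TCP position; "eef_rot": TCP orientation; "wrist_force": force on the tool from outside, world axes, zero at the start; "moment": the same for the moment, N m; "finger_gap": finger opening in mm; "finger_force": force on a finger pad.
Only numpy, scipy, OpenCV 4.12 (cv2) and the standard library are available. Lean on these libraries where they do the work, as an engineer would, in place of code of your own. Each camera call takes 0.05 s, during which the arm holds its last target. There are 200 camera calls.

## Working session

There is one attempt and no reset: what is moved stays moved. The work goes in short steps, Python scripts to look and compute and a tool call to move; the robot and the scene stay as the last step left them, time stands still between calls to the robot, and variables do not carry over. Pictures are saved under pics/ and viewed, at most 10 in all, crops included, and the job is handed in when it is done.

Besides the shell and the picture viewer there is one more tool, called as name(argument=value, ...) on one line, values as JSON. jog_arm: Moves the arm, as the interface text tells. Shift numbers are shares of 40 mm and turn numbers shares of 10 degrees, none past 1 either way. Its arguments: {"type":"object","properties":{"commands":{"type":"array"},"squeeze":{"type":"number"}},"required":["commands"]}

```bash
ls; mkdir -p pics; python3 - <<'E'
from cell import manip,cams,job
import cv2,numpy as np
s=manip.read_state();print(s, manip.nose_length)
for n in("scene","top","wrist"):
    c=cams.camera(n);np.savez(f"{n}0.npz",**c)
    cv2.imwrite(f"pics/{n}0.png",c["image"][:,:,::-1])
    W=np.array(c["world_to_cam"]);print(n,c["fx"],c["cx"],c["cy"],c["dist_coeffs"],-W[:3,:3].T@W[:3,3],W[2,:3])
E
```

```text
pics
{'clock': 0.0, 'joints': array([-1.22161095e+00,  3.00459634e-01,  1.52158693e+00, -2.07404717e-05,
        1.32071605e+00, -6.65923859e-02]), 'qd': array([ 0.00013039,  0.00089128,  0.00032674, -0.00038371,  0.00093788,
       -0.00084301]), 'effort': array([ 1.56609127e-03, -5.31807196e+01, -3.52736557e+01,  7.09055574e-02,
        2.44342204e-02, -5.22872779e-05]), 'eef_pos': array([ 222.0527406 , -502.89738283,  212.89014769]), 'eef_rot': array([-3.14042395e+00, -5.78080717e-05,  4.15782878e-01]), 'wrist_force': array([-0.03823784, -0.22290413, -0.24472686]), 'moment': array([ 0.00896035, -0.03051686, -0.03616501]), 'finger_force': 0.0, 'finger_gap': 93.95386936952836} 8.0
scene 598.3554802213723 323.7927445449761 237.48766248886085 [-0.16046372  0.          0.          0.          0.        ] [1229.10849955 -737.86965511 1048.4894469 ] [-0.54003914  0.54784894 -0.63892039]
top 454.2493114624278 324.2367776352007 240.03238456634156 [-0.08011621  0.          0.          0.          0.        ] [ 373.02435906   13.68122646 1397.95352277] [ 0.1152333  -0.01117185 -0.99327563]
wrist 396.9731824218383 320.0915210461723 242.58522332913896 [0.00678881 0.         0.         0.         0.        ] [ 298.58866208 -469.22821217  383.26968312] [-0.26161651 -0.11349524 -0.95847568]
```

View pics/top0.png

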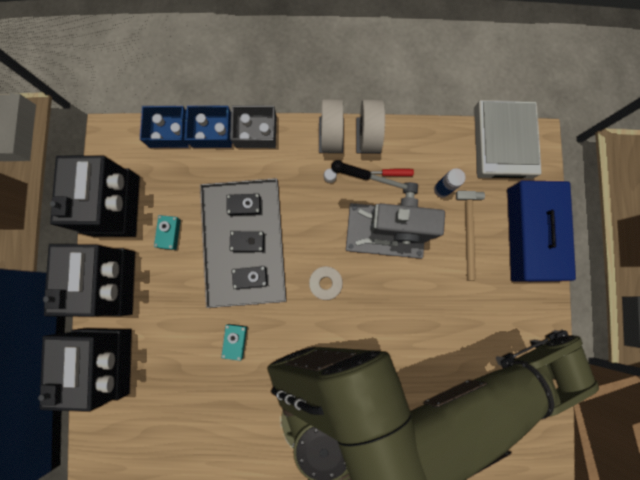

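View pics/scene0.png

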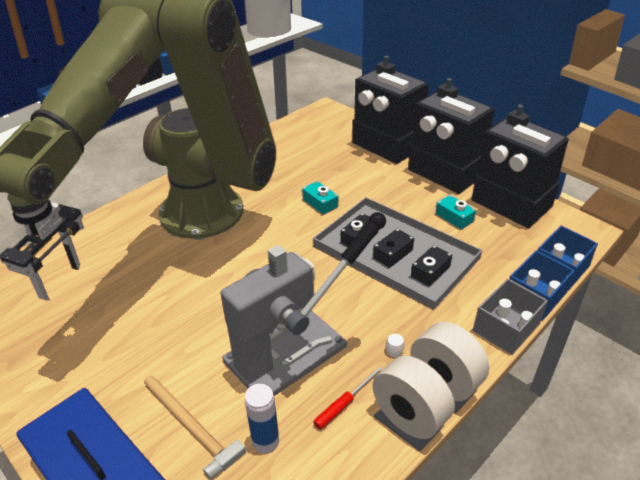

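Candidates for the box, in the top view: (243,204) with a bush, (246,241) with only a hole, and (249,277) with a bush. The turquoise ones at (167,232) and (233,342) are look-alikes. To tell which bush is proud I'll triangulate the flange heights and check an enlarged crop.

```bash
cat > h.py <<'E'
import numpy as np,cv2
def load(f): return dict(np.load(f))
def K(c): return np.array([[c["fx"],0,c["cx"]],[0,c["fy"],c["cy"]],[0,0,1.]],float)
def ray(c,uv):
    p=cv2.undistortPoints(np.array([[uv]],float),K(c),c["dist_coeffs"].astype(float))[0,0]
    W=c["world_to_cam"];R=W[:3,:3];d=R.T@np.array([p[0],p[1],1]);return -R.T@W[:3,3],d/np.linalg.norm(d)
def plane(c,uv,z):
    o,d=ray(c,uv);return o+d*(z-o[2])/d[2]
def tri(c1,u1,c2,u2):
    o,d=ray(c1,u1);p,e=ray(c2,u2)
    t=np.linalg.lstsq(np.c_[d,-e],p-o,rcond=None)[0];a=o+t[0]*d;b=p+t[1]*e
    return (a+b)/2,np.linalg.norm(a-b)
def proj(c,P):
    W=c["world_to_cam"];return cv2.projectPoints(np.array(P,float).reshape(-1,1,3),cv2.Rodrigues(W[:3,:3])[0],W[:3,3],K(c),c["dist_coeffs"].astype(float))[0][:,0]
E
python3 - <<'E'
from h import *
t=load("top0.npz");s=load("scene0.npz")
def blobs(c,box,lo):
    x0,y0,x1,y1=box;im=c["image"][y0:y1,x0:x1].astype(int)
    m=((im.min(2)>lo)).astype(np.uint8)
    n,l,st,ce=cv2.connectedComponentsWithStats(m)
    return [(ce[i]+[x0,y0],st[i,2:]) for i in range(1,n) if st[i,4]>=15]
for b in blobs(t,(210,190,280,300),170):print("top",b)
for b in blobs(s,(335,205,460,285),170):print("scene",b)
im=np.hstack([cv2.resize(t["image"][190:300,205:285],(400,550),interpolation=2),cv2.resize(s["image"][200:300,315:395],(400,550),interpolation=2)])
im=np.vstack([cv2.resize(t["image"][185:300,200:290],(390,500),interpolation=2)])
im2=cv2.resize(s["image"][200:300,325:475],(400*150//100*2//3,500*2//3*4//5),interpolation=2)
im2=cv2.resize(s["image"][205:285,335:455],(405,270),interpolation=2)
cv=np.zeros((500,800,3),np.uint8);cv[:,:390]=im;cv[:270,392:797]=im2
cv2.imwrite("pics/crop1.png",cv[:,:,::-1])
E
```

```text
scene (array([356.27659574, 223.63829787]), array([12,  8, 47], dtype=int32))
scene (array([429.01754386, 260.64912281]), array([12,  8, 57], dtype=int32))
scene (array([339.02631579, 266.65789474]), array([10, 13, 38], dtype=int32))
```

View pics/crop1.png

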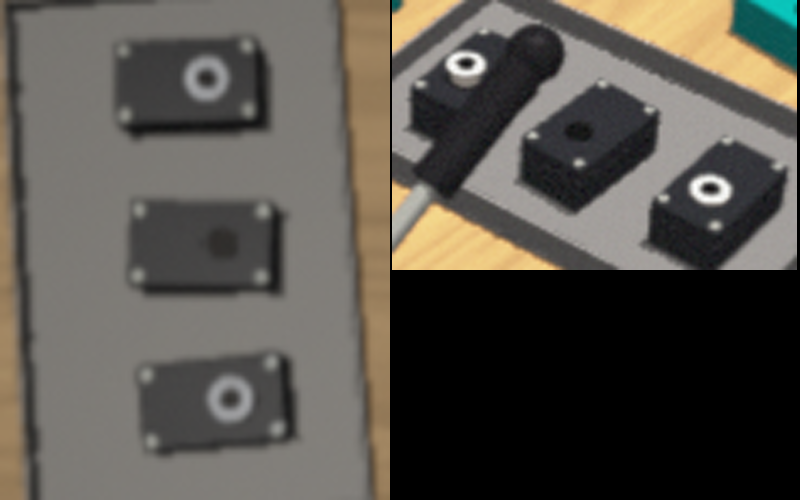

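The near box, at (249,277) in the top view and (356,224) in the scene view, shows its white shank below the flange, so it is the proud one. The far one, at (243,204), lies flush. Next I'll confirm the height and measure.

```bash
python3 - <<'E'
from h import *
t=load("top0.npz");s=load("scene0.npz")
print(t["image"][268:288,236:268].max(2))
for st,ss in (((253.0,277.0),(356.3,223.6)),((247.2,203.2),(429,260.6))):
    print(tri(t,st,s,ss))
# press crops
a=cv2.resize(t["image"][150:270,325:455],(520,480),interpolation=2)
cv2.imwrite("pics/crop2.png",a[:,:,::-1])
for n,uv,z in(("blcorner",(347,250),22),("tray tl",(202,186),30),("tray tr",(277,180),30),("tray bl",(209,307),30),("tray br",(285,301),30),("roll",(326,283),30),("gland",(331,175),42)):print(n,plane(t,uv,z).round(1))
E
```

```text
[[101  99  99  96  89  86  81  80  80  76  75  72  72  74  72  72  72  73
   73  72  71  71  70  73  89 122 145 131  77  37  59  95]
 [ 78  74  72  72  71  71  71  71  72  72  71  71  69  71  71  72  72  72
   73  73  72  72  73  75  84 110 126 109  67  32  49  93]
 [ 72  69  69  69  69  70  70  70  71  71  72  72  71  72  74  80  82  82
   78  75  73  72  72  74  77  86  92  82  59  32  50  91]
 [ 73  70  70  71  71  70  71  71  71  71  72  71  72  76  91 108 114 114
  106  97  82  74  73  73  73  74  75  71  60  35  48  90]
 [ 72  71  70  71  72  71  71  72  71  72  72  73  78  94 121 142 145 143
  140 132 108  83  74  73  73  73  73  73  62  36  48  90]
 [ 70  71  70  70  70  70  71  71  70  71  73  75  93 127 147 154 147 141
  148 153 139 109  80  73  74  74  73  74  65  38  46  86]
 [ 70  70  70  70  71  71  70  72  71  72  73  81 115 149 155 138 117 108
  123 145 154 135  90  73  74  74  73  74  65  38  38  75]
 [ 69  70  71  71  71  72  72  71  72  73  74  92 131 157 146 106  78  71
   87 125 157 149  99  71  74  74  74  74  67  40  31  60]
 [ 70  70  72  71  70  71  71  72  7
[... 1219 characters left out ...]
 69  69  70  70
   71  70  69  67  67  64  61  63  78  95  88  65  51  68]
 [105  75  70  68  66  67  66  68  69  69  67  65  62  57  57  57  57  58
   59  58  57  57  56  57  53  58  70  77  76  74  83 101]
 [ 94  69  62  61  59  56  56  56  56  57  55  55  52  50  56  63  69  69
   70  72  72  72  74  74  75  84 101 107 108 108 114 122]]
(array([417.68764366, 207.56367513,  62.55958257]), np.float64(1.643123819853292))
(array([639.75253615, 232.07984889,  51.77678617]), np.float64(1.6552517224575738))
blcorner [502.7 -71.3  22. ]
tray tl [696.6 376.6  30. ]
tray tr [716.8 145.1  30. ]
tray bl [327.3 341.8  30. ]
tray br [347.4 114.4  30. ]
roll [402.   -7.8  30. ]
gland [730.9 -21.   42. ]
```

View pics/crop2.png

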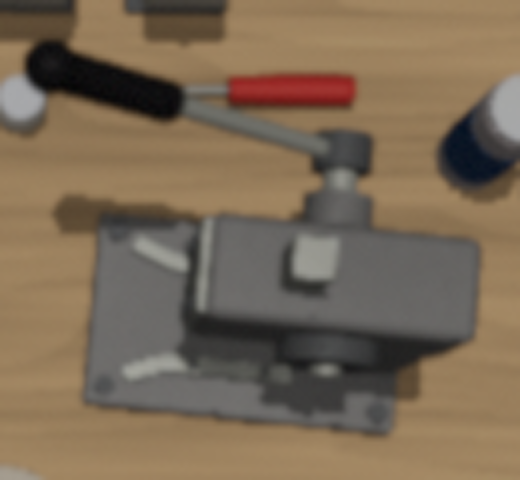

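The crop shows the press base corners at about (100,215), (87,402) and (389,432) in crop pixels, which are the top-image pixels divided by a scale of 4. The guide flares are at (160,252) and (155,367).

```bash
python3 - <<'E'
from h import *
t=load("top0.npz")
g=t["image"].max(2).astype(float)
# corner screws of near box: approx positions from crop1 (scale 4.33,4.35; origin 200,185)
P=[]
for cx,cy in((146,375),(271,362),(278,429),(151,441)):
    u,v=200+cx/4.333,185+cy/4.348;iu,iv=int(round(u)),int(round(v))
    w=np.clip(g[iv-3:iv+4,iu-3:iu+4]-85,0,None);yy,xx=np.mgrid[iv-3:iv+4,iu-3:iu+4]
    if 1:
        p=((w*xx).sum()/w.sum(),(w*yy).sum()/w.sum());P.append(plane(t,(u,v),48.5));print((u,v),p,P[-1].round(1))
P=np.array(P);print("center",P.mean(0));d=(P[1]+P[2]-P[0]-P[3])[:2];print("len",np.linalg.norm(P[0]-P[1]),np.linalg.norm(P[1]-P[2]),"yaw deg",np.degrees(np.arctan2(d[1],d[0])))
w=np.clip(g[268:285,246:261]-85,0,None);yy,xx=np.mgrid[268:285,246:261]
b=((w*xx).sum()/w.sum(),(w*yy).sum()/w.sum());print("bush",b,plane(t,b,64.5))
B=[plane(t,(325+x/4,150+y/4),22) for x,y in((100,215),(87,402),(389,432))]
for q in B:print(q.round(1))
print(np.linalg.norm(B[0]-B[1]),np.linalg.norm(B[1]-B[2]),np.degrees(np.arctan2(*(B[2]-B[1])[1::-1])),np.degrees(np.arctan2(*(B[0]-B[1])[1::-1])),"centre",(B[0]+B[2])/2)
E
```

```text
(233.69489960766214, 271.2465501379945) (np.float64(232.8472775564409), np.float64(270.19256308100927)) [434.1 266.9  48.5]
(262.54327255942763, 268.2566697332107) (np.float64(262.62518968133537), np.float64(266.76631259484066)) [443.8 181.2  48.5]
(264.1587814447265, 283.6660533578657) (np.float64(263.90562613430126), np.float64(284.2159709618875)) [398.2 175.5  48.5]
(234.84883452573274, 286.4259429622815) (np.float64(233.64190193164933), np.float64(286.6864784546805)) [389.2 262.3  48.5]
center [416.32029177 221.44771831  48.5       ]
len 86.23311796936635 45.92845009732314 yaw deg -83.84802094933701
bush (np.float64(252.6832911974259), np.float64(276.30705584923004)) [419.07642468 207.65321272  64.5       ]
[645.9 -80.5  22. ]
[501.1 -70.5  22. ]
[ 479.7 -301.6   22. ]
145.09448618023148 232.0856117232981 -95.28330928381548 -3.93241165431064 centre [ 562.8079829  -191.06081272   22.        ]
```

```bash
cat > plan.py <<'E'
import numpy as np,json
from scipy.spatial.transform import Rotation as Ro
from cell import manip
def Rt(th,psi):
    a,p=np.radians([th,psi]);z=np.array([np.cos(p)*np.sin(a),np.sin(p)*np.sin(a),-np.cos(a)]);y=np.array([-np.sin(p),np.cos(p),0])
    return Ro.from_matrix(np.c_[np.cross(y,z),y,z])
def plan(way,smax=36,amax=9):
    """way: list of (x,y,z,tilt,psi) in measured TCP terms"""
    s=manip.read_state();p=s["eef_pos"].copy();R=Ro.from_euler("xyz",s["eef_rot"])
    for w in way:
        q=np.array(w[:3],float);T=Rt(*w[3:])
        n=max(1,int(np.ceil(max(np.linalg.norm(q-p)/smax,np.degrees((R.inv()*T).magnitude())/amax))))
        rows=[]
        for k in range(n,0,-1):
            d=np.round(R.inv().apply((q-p)/k)/40,2);a=np.round(np.degrees((R.inv()*T).as_rotvec())/k/10,2)
            p=p+R.apply(d*40);R=R*Ro.from_rotvec(np.radians(a*10))
            rows.append({n:float(v) for n,v in zip(("dx","dy","dz","ax","ay","az"),[*d,*a]) if v})
        print(w,n);print(json.dumps(rows))
def st():
    s=manip.read_state();R=Ro.from_euler("xyz",s["eef_rot"]).as_matrix();z=R[:,2];y=R[:,1]
    print("t",round(s["clock"],2),"p",s["eef_pos"].round(1),"tilt",np.degrees(np.arccos(-z[2])).round(1),"psi",np.degrees(np.arctan2(-y[0],y[1])).round(1),"roll",np.degrees(np.arcsin(y[2])).round(1),"F",s["wrist_force"].round(1),"gap",s["finger_gap"].round(1),"ff",round(float(s["finger_force"]),1),"j",s["joints"].round(2))
E
python3 -c "
from plan import *
st();plan([(350,-100,300,0,-90),(560,0,300,0,-90)])"
```

```text
Traceback (most recent call last):
  File "plan.py", line 21, in st
    print("t",round(s["clock"],2),"p",s["eef_pos"].round(1),"tilt",np.degrees(np.arccos(-z[2])).round(1),"psi",np.degrees(np.arctan2(-y[0],y[1])).round(1),"roll",np.degrees(np.arcsin(y[2])).round(1),"F",s["wrist_force"].round(1),"gap",s["finger_gap"].round(1),"ff",round(float(s["finger_force"]),1),"j",s["joints"].round(2))
                                                                                                                                                                                                                                           ^^^^^^^^^^^^^^^^^^^^^
AttributeError: 'float' object has no attribute 'round'
```

```bash
sed -i 's/s\["finger_gap"\].round(1)/round(float(s["finger_gap"]),1)/' plan.py
python3 -c "
from plan import *
st();plan([(350,-100,300,0,-90),(560,0,300,0,-90)])"
```

```text
t 0.15 p [ 222.1 -503.   213. ] tilt 0.1 psi -156.2 roll -0.1 F [-0.3  0.7  0.2] gap 94.0 ff 0.0 j [-1.22  0.3   1.52 -0.    1.32 -0.07]
(350, -100, 300, 0, -90) 12
[{"dx": 0.58, "dy": -0.66, "dz": -0.18, "az": -0.55}, {"dx": 0.64, "dy": -0.6, "dz": -0.18, "az": -0.55}, {"dx": 0.7, "dy": -0.54, "dz": -0.18, "az": -0.55}, {"dx": 0.75, "dy": -0.47, "dz": -0.18, "az": -0.55}, {"dx": 0.79, "dy": -0.39, "dz": -0.18, "az": -0.55}, {"dx": 0.82, "dy": -0.32, "dz": -0.18, "az": -0.55}, {"dx": 0.85, "dy": -0.24, "dz": -0.18, "az": -0.55}, {"dx": 0.87, "dy": -0.15, "dz": -0.18, "az": -0.55}, {"dx": 0.88, "dy": -0.07, "dz": -0.18, "az": -0.55}, {"dx": 0.88, "dy": 0.01, "dz": -0.18, "az": -0.56}, {"dx": 0.87, "dy": 0.1, "dz": -0.18, "az": -0.55}, {"dx": 0.86, "dy": 0.19, "dz": -0.19, "az": -0.56}]
(560, 0, 300, 0, -90) 7
[{"dx": 0.36, "dy": 0.75}, {"dx": 0.36, "dy": 0.75}, {"dx": 0.36, "dy": 0.75}, {"dx": 0.35, "dy": 0.75}, {"dx": 0.36, "dy": 0.75}, {"dx": 0.35, "dy": 0.75}, {"dx": 0.36, "dy": 0.75}]
```

jog_arm(commands=[{"dx": 0.58,"dy": -0.66,"dz": -0.18,"az": -0.55},{"dx": 0.64,"dy": -0.6,"dz": -0.18,"az": -0.55},{"dx": 0.7,"dy": -0.54,"dz": -0.18,"az": -0.55},{"dx": 0.75,"dy": -0.47,"dz": -0.18,"az": -0.55},{"dx": 0.79,"dy": -0.39,"dz": -0.18,"az": -0.55},{"dx": 0.82,"dy": -0.32,"dz": -0.18,"az": -0.55},{"dx": 0.85,"dy": -0.24,"dz": -0.18,"az": -0.55},{"dx": 0.87,"dy": -0.15,"dz": -0.18,"az": -0.55},{"dx": 0.88,"dy": -0.07,"dz": -0.18,"az": -0.55},{"dx": 0.88,"dy": 0.01,"dz": -0.18,"az": -0.56}])

```text
schema error: expected keys dx, dy, dz, ax, ay, az, gripper
```

jog_arm(commands=[{"dx": 0.87,"dy": 0.1,"dz": -0.18,"az": -0.55},{"dx": 0.86,"dy": 0.19,"dz": -0.19,"az": -0.56},{"dx": 0.36,"dy": 0.75},{"dx": 0.36,"dy": 0.75},{"dx": 0.36,"dy": 0.75},{"dx": 0.35,"dy": 0.75},{"dx": 0.36,"dy": 0.75},{"dx": 0.35,"dy": 0.75},{"dx": 0.36,"dy": 0.75},{}])

```text
schema error: expected keys dx, dy, dz, ax, ay, az, gripper
```

```bash
python3 -c "
from plan import *
from cell import cams
import cv2
st();c=cams.camera('wrist');np.savez('wrist1.npz',**c);cv2.imwrite('pics/wrist1.png',c['image'][:,:,::-1])"
```

```text
t 0.15 p [ 222.1 -503.   213. ] tilt 0.1 psi -156.2 roll -0.1 F [-0.3  0.7  0.2] gap 94.0 ff 0.0 j [-1.22  0.3   1.52 -0.    1.32 -0.07]
```

View pics/wrist1.png

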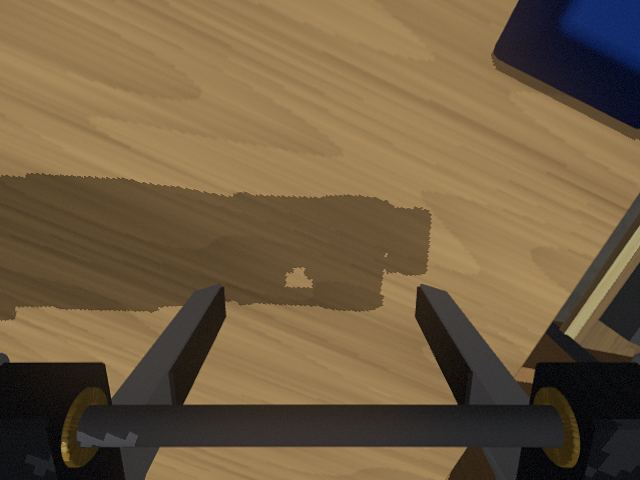

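```bash
sed -i 's/ if v})/},gripper=G))/; s/rows.append({n:/rows.append(dict({n:/; s/amax=9)/amax=9,G=0)/' plan.py
python3 -c "
from plan import *
plan([(350,-110,300,0,-90),(560,-50,300,0,-90)],40)"
```

```text
(350, -110, 300, 0, -90) 11
[{"dx": 0.63, "dy": -0.7, "dz": -0.2, "ax": -0.0, "ay": -0.0, "az": -0.6, "gripper": 0}, {"dx": 0.7, "dy": -0.63, "dz": -0.2, "ax": -0.0, "ay": -0.0, "az": -0.6, "gripper": 0}, {"dx": 0.76, "dy": -0.55, "dz": -0.2, "ax": -0.0, "ay": -0.0, "az": -0.6, "gripper": 0}, {"dx": 0.81, "dy": -0.47, "dz": -0.2, "ax": -0.0, "ay": -0.0, "az": -0.6, "gripper": 0}, {"dx": 0.86, "dy": -0.39, "dz": -0.2, "ax": -0.0, "ay": -0.0, "az": -0.6, "gripper": 0}, {"dx": 0.89, "dy": -0.29, "dz": -0.19, "ax": -0.0, "ay": -0.0, "az": -0.6, "gripper": 0}, {"dx": 0.92, "dy": -0.2, "dz": -0.2, "ax": -0.0, "ay": -0.0, "az": -0.6, "gripper": 0}, {"dx": 0.93, "dy": -0.1, "dz": -0.19, "ax": -0.0, "ay": -0.0, "az": -0.6, "gripper": 0}, {"dx": 0.94, "dy": -0.0, "dz": -0.2, "ax": -0.0, "ay": -0.0, "az": -0.61, "gripper": 0}, {"dx": 0.93, "dy": 0.09, "dz": -0.19, "ax": -0.0, "ay": -0.0, "az": -0.6, "gripper": 0}, {"dx": 0.92, "dy": 0.19, "dz": -0.2, "ax": -0.0, "ay": -0.0, "az": -0.61, "gripper": 0}]
(560, -50, 300, 0, -90) 6
[{"dx": 0.25, "dy": 0.88, "dz": 0.0, "ax": -0.0, "ay": -0.0, "az": 0.0, "gripper": 0}, {"dx": 0.25, "dy": 0.87, "dz": 0.0, "ax": -0.0, "ay": -0.0, "az": 0.0, "gripper": 0}, {"dx": 0.25, "dy": 0.88, "dz": 0.0, "ax": -0.0, "ay": -0.0, "az": 0.0, "gripper": 0}, {"dx": 0.25, "dy": 0.87, "dz": 0.0, "ax": -0.0, "ay": -0.0, "az": 0.0, "gripper": 0}, {"dx": 0.25, "dy": 0.88, "dz": 0.0, "ax": -0.0, "ay": -0.0, "az": 0.0, "gripper": 0}, {"dx": 0.25, "dy": 0.87, "dz": 0.0, "ax": -0.0, "ay": -0.0, "az": 0.0, "gripper": 0}]
```

jog_arm(commands=[{"dx": 0.63,"dy": -0.7,"dz": -0.2,"ax": 0,"ay": 0,"az": -0.6,"gripper": 0},{"dx": 0.7,"dy": -0.63,"dz": -0.2,"ax": 0,"ay": 0,"az": -0.6,"gripper": 0},{"dx": 0.76,"dy": -0.55,"dz": -0.2,"ax": 0,"ay": 0,"az": -0.6,"gripper": 0},{"dx": 0.81,"dy": -0.47,"dz": -0.2,"ax": 0,"ay": 0,"az": -0.6,"gripper": 0},{"dx": 0.86,"dy": -0.39,"dz": -0.2,"ax": 0,"ay": 0,"az": -0.6,"gripper": 0},{"dx": 0.89,"dy": -0.29,"dz": -0.2,"ax": 0,"ay": 0,"az": -0.6,"gripper": 0},{"dx": 0.92,"dy": -0.2,"dz": -0.2,"ax": 0,"ay": 0,"az": -0.6,"gripper": 0},{"dx": 0.93,"dy": -0.1,"dz": -0.2,"ax": 0,"ay": 0,"az": -0.6,"gripper": 0},{"dx": 0.94,"dy": 0,"dz": -0.2,"ax": 0,"ay": 0,"az": -0.6,"gripper": 0},{"dx": 0.93,"dy": 0.09,"dz": -0.2,"ax": 0,"ay": 0,"az": -0.6,"gripper": 0}])

```text
clock: 1.45
eef_pos: [338.6, -144.8, 293.8]
eef_rot: [3.141, 0.0, 1.466]
wrist_force: [0.6, 0.5, -0.0]
finger_gap: 93.7
finger_force: 0.0
```

jog_arm(commands=[{"dx": 0.92,"dy": 0.19,"dz": -0.2,"ax": 0,"ay": 0,"az": -0.6,"gripper": 0},{"dx": 0.25,"dy": 0.88,"dz": 0,"ax": 0,"ay": 0,"az": 0,"gripper": 0},{"dx": 0.25,"dy": 0.88,"dz": 0,"ax": 0,"ay": 0,"az": 0,"gripper": 0},{"dx": 0.25,"dy": 0.88,"dz": 0,"ax": 0,"ay": 0,"az": 0,"gripper": 0},{"dx": 0.25,"dy": 0.88,"dz": 0,"ax": 0,"ay": 0,"az": 0,"gripper": 0},{"dx": 0.25,"dy": 0.88,"dz": 0,"ax": 0,"ay": 0,"az": 0,"gripper": 0},{"dx": 0.25,"dy": 0.88,"dz": 0,"ax": 0,"ay": 0,"az": 0,"gripper": 0},{"dx": 0,"dy": 0,"dz": 0,"ax": 0,"ay": 0,"az": 0,"gripper": 0},{"dx": 0,"dy": 0,"dz": 0,"ax": 0,"ay": 0,"az": 0,"gripper": 0}])

```text
clock: 2.58
eef_pos: [561.0, -51.0, 301.2]
eef_rot: [-3.141, -0.0, 1.568]
wrist_force: [-0.2, -0.8, -0.2]
finger_gap: 94.0
finger_force: 0.0
```

```bash
python3 -c "
from plan import *
from cell import cams
import cv2
st();c=cams.camera('wrist');np.savez('wrist2.npz',**c);cv2.imwrite('pics/wrist2.png',c['image'][:,:,::-1])"
```

```text
t 2.58 p [561.  -51.  301.2] tilt 0.0 psi -90.2 roll -0.0 F [-0.2 -0.8 -0.2] gap 94.0 ff 0.0 j [-0.16  0.28  1.34 -0.    1.52 -0.15]
```

View pics/wrist2.png

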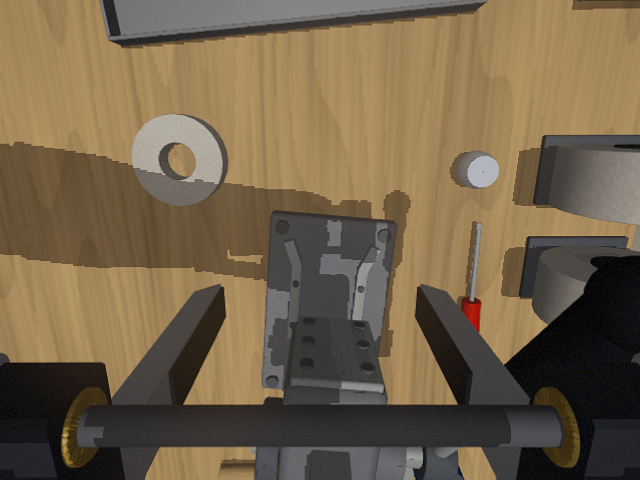

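```bash
python3 - <<'E'
from h import *
c=load("wrist2.npz")
f=lambda u,v,z:plane(c,(u,v),z)[:2]
a=f(272,211,22);b=f(397,222,22);print("corners",a,b,np.linalg.norm(a-b),"psi",np.degrees(np.arctan2(*(b-a)[::-1]))-90)
r,l,k=f(283,226,22),f(384,236,22),f(272,381,22)
print("bolts",r,l,k,np.linalg.norm(r-l),np.linalg.norm(r-k),"centre",(l+k)/2,"psi",np.degrees(np.arctan2(*(k-r)[::-1])),np.degrees(np.arctan2(*(l-r)[::-1]))-90)
im=cv2.resize(c["image"][205:325,255:415],(800,600),interpolation=2);cv2.imwrite("pics/crop3.png",im[:,:,::-1])
E
```

```text
corners [505.41949034 -62.73613668] [650.35627523 -76.2529245 ] 145.56570738980275 psi -95.32798688961839
bolts [517.57885652 -80.61369864] [635.96150628 -93.1170603 ] [ 496.87278553 -290.94905144] 119.04110978296916 211.35208068591862 centre [ 566.41714591 -192.03305587] psi -95.62226083722564 -96.02912435201418
```

View pics/crop3.png

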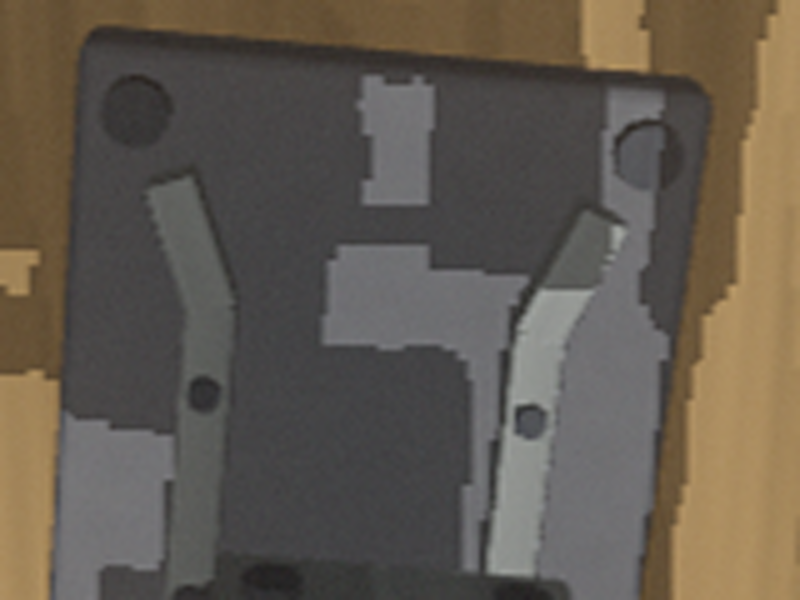

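```bash
python3 - <<'E'
from h import *
c=load("wrist2.npz")
f=lambda x,y,z:plane(c,(255+(x+.5)/5-.5,205+(y+.5)/5-.5),z)[:2]
psi=np.radians(-95.6);ex=np.array([np.cos(psi),np.sin(psi)]);ey=np.array([-ex[1],ex[0]])
O=np.array([566.4,-192.])
for n,x,y,z in[("screwR",204,394,34),("screwL",530,421,34),("boltR",137,111,22),("boltL",648,155,22),("innerR bend",235,298,34),("innerR low",218,550,34),("innerL bend",520,322,34),("innerL low",490,560,34),("cornR",83,30,22),("cornL",710,88,22),("flareR in",192,175,34),("flareL in",583,207,34)]:
    p=f(x,y,z);print(n,p.round(1),"press",(p-O)@ex.round(4),((p-O)@ey).round(1))
E
```

```text
screwR [ 531.4 -147.8] press -40.571944974619214 -39.2
screwL [ 608.9 -155. ] press -40.99273790677112 38.7
boltR [516.4 -81.6] press -105.01574820372689 -60.6
boltL [636.2 -92.6] press -105.70348500400867 59.7
innerR bend [ 539.1 -123.7] press -65.34055940881987 -33.8
innerR low [ 533.9 -188.6] press -0.20141854833015585 -32.7
innerL bend [ 605.9 -129.9] press -65.69515285921256 33.2
innerL low [ 600.1 -191.5] press -3.7667974143179066 33.5
cornR [504.5 -62.3] press -123.07421397091308 -74.3
cornL [649.9 -76.5] press -123.10497796399679 71.8
flareR in [529.7 -93.7] press -94.24919488122872 -46.1
flareL in [ 619.7 -101.7] press -95.0934841575199 44.2
```

```bash
python3 -c "
from plan import *
plan([(420,140,260,0,-84)],40)"
```

```text
(420, 140, 260, 0, -84) 7
[{"dx": 0.68, "dy": -0.51, "dz": 0.15, "ax": -0.0, "ay": 0.0, "az": -0.09, "gripper": 0}, {"dx": 0.69, "dy": -0.49, "dz": 0.15, "ax": -0.0, "ay": 0.0, "az": -0.09, "gripper": 0}, {"dx": 0.7, "dy": -0.48, "dz": 0.15, "ax": -0.0, "ay": 0.0, "az": -0.09, "gripper": 0}, {"dx": 0.7, "dy": -0.47, "dz": 0.15, "ax": -0.0, "ay": 0.0, "az": -0.09, "gripper": 0}, {"dx": 0.71, "dy": -0.46, "dz": 0.15, "ax": -0.0, "ay": 0.0, "az": -0.09, "gripper": 0}, {"dx": 0.72, "dy": -0.45, "dz": 0.14, "ax": -0.0, "ay": 0.0, "az": -0.08, "gripper": 0}, {"dx": 0.72, "dy": -0.45, "dz": 0.15, "ax": -0.0, "ay": 0.0, "az": -0.09, "gripper": 0}]
```

jog_arm(commands=[{"dx": 0.68,"dy": -0.51,"dz": 0.15,"ax": 0,"ay": 0,"az": -0.09,"gripper": 0},{"dx": 0.69,"dy": -0.49,"dz": 0.15,"ax": 0,"ay": 0,"az": -0.09,"gripper": 0},{"dx": 0.7,"dy": -0.48,"dz": 0.15,"ax": 0,"ay": 0,"az": -0.09,"gripper": 0},{"dx": 0.7,"dy": -0.47,"dz": 0.15,"ax": 0,"ay": 0,"az": -0.09,"gripper": 0},{"dx": 0.71,"dy": -0.46,"dz": 0.15,"ax": 0,"ay": 0,"az": -0.09,"gripper": 0},{"dx": 0.72,"dy": -0.45,"dz": 0.15,"ax": 0,"ay": 0,"az": -0.09,"gripper": 0},{"dx": 0.72,"dy": -0.45,"dz": 0.15,"ax": 0,"ay": 0,"az": -0.09,"gripper": 0},{"dx": 0,"dy": 0,"dz": 0,"ax": 0,"ay": 0,"az": 0,"gripper": 0},{"dx": 0,"dy": 0,"dz": 0,"ax": 0,"ay": 0,"az": 0,"gripper": 0}])

```text
clock: 3.75
eef_pos: [420.5, 139.4, 260.0]
eef_rot: [3.14, 0.0, 1.677]
wrist_force: [0.2, -0.0, -0.0]
finger_gap: 94.2
finger_force: 0.0
```

```bash
python3 - <<'E'
from plan import *
from cell import cams
from h import *
st();c=cams.camera('wrist');np.savez('wrist3.npz',**c);cv2.imwrite('pics/wrist3.png',c['image'][:,:,::-1])
C=np.array([416.5,221.5]);p=np.radians(-84);ex=np.array([np.cos(p),np.sin(p)]);ey=np.array([-ex[1],ex[0]])
g=c["image"].max(2).astype(float)
print("bush pred",proj(c,[[*(C+15*ex),64.5]]))
L=[[*(C+a*ex+b*ey),48.5] for a,b in((-43,-23),(-43,23),(43,23),(43,-23))]
uv=proj(c,L);print(uv.round(1))
x0,y0=uv.min(0).astype(int)-25;x1,y1=uv.max(0).astype(int)+25;x0,y0=max(x0,0),max(y0,0)
print(x0,y0,x1,y1)
im=cv2.resize(c["image"][y0:y1,x0:x1],None,fx=3,fy=3,interpolation=2);print(im.shape);cv2.imwrite("pics/crop4.png",im[:,:,::-1])
E
```

```text
t 3.75 p [420.5 139.4 260. ] tilt 0.1 psi -83.9 roll 0.1 F [ 0.2 -0.  -0. ] gap 94.2 ff 0.0 j [ 0.24  0.02  1.74 -0.    1.38  0.13]
bush pred [[324.99225767 143.97707225]]
[[299.3  76. ]
 [350.9  76.1]
 [348.7 173.4]
 [300.5 173.4]]
274 50 375 198
(444, 303, 3)
```

View pics/crop4.png

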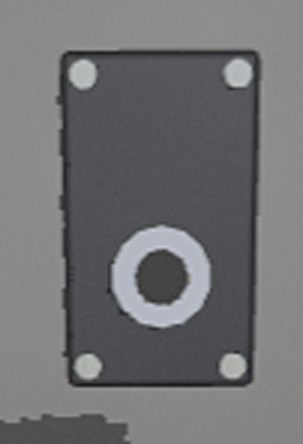

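```bash
python3 - <<'E'
from plan import *
from h import *
c=load('wrist3.npz')
f=lambda x,y,z:plane(c,(274+(x+.5)/3-.5,50+(y+.5)/3-.5),z)
S=np.array([f(*q,48.5) for q in((83,74),(238,73),(232,366),(88,366))]);b=f(161,276,64.5)
d=(S[2]+S[3]-S[0]-S[1])[:2];psi=np.degrees(np.arctan2(d[1],d[0]));C=S.mean(0)[:2];ex=d/np.linalg.norm(d)
print("len",np.linalg.norm(d)/2,np.linalg.norm(S[0]-S[1]),"psi",psi,"C",C,"from bush",b[:2]-15*ex,b)
th=42;R=Rt(th,psi).as_matrix();z=R[:,2]
G=np.array([*(C-20*ex),40.]);T=G+11*z;A=T-90*z
print("TCP",T,"pre",A)
plan([(*A,th,psi),(*T,th,psi)],40,10)
E
```

```text
len 85.9000278353966 45.98039418775041 psi -83.71047305246955 C [418.38695821 223.30895928] from bush [418.28447572 223.70539117] [419.92776508 208.79567621  64.5       ]
TCP [417.00226088 235.87244505  31.82540692] pre [410.40480965 295.7317247   98.70844121]
(np.float64(410.404809649724), np.float64(295.73172470332185), np.float64(98.70844121271415), 42, np.float64(-83.71047305246955)) 6
[{"dx": 0.65, "dy": 0.03, "dz": 0.67, "ax": -0.0, "ay": -0.7, "az": -0.0, "gripper": 0}, {"dx": 0.73, "dy": 0.02, "dz": 0.59, "ax": -0.0, "ay": -0.7, "az": -0.0, "gripper": 0}, {"dx": 0.8, "dy": 0.03, "dz": 0.49, "ax": -0.0, "ay": -0.7, "az": -0.01, "gripper": 0}, {"dx": 0.85, "dy": 0.03, "dz": 0.39, "ax": -0.0, "ay": -0.7, "az": -0.0, "gripper": 0}, {"dx": 0.89, "dy": 0.02, "dz": 0.29, "ax": -0.0, "ay": -0.7, "az": -0.01, "gripper": 0}, {"dx": 0.92, "dy": 0.03, "dz": 0.18, "ax": -0.01, "ay": -0.7, "az": -0.0, "gripper": 0}]
(np.float64(417.0022608779527), np.float64(235.87244504630334), np.float64(31.825406919748666), 42, np.float64(-83.71047305246955)) 3
[{"dx": -0.0, "dy": -0.0, "dz": 0.75, "ax": 0.0, "ay": 0.0, "az": -0.0, "gripper": 0}, {"dx": -0.0, "dy": -0.0, "dz": 0.75, "ax": 0.0, "ay": 0.0, "az": -0.0, "gripper": 0}, {"dx": -0.0, "dy": -0.0, "dz": 0.75, "ax": 0.0, "ay": 0.0, "az": -0.0, "gripper": 0}]
```

jog_arm(commands=[{"dx": 0.65,"dy": 0.03,"dz": 0.67,"ax": 0,"ay": -0.7,"az": 0,"gripper": 0},{"dx": 0.73,"dy": 0.02,"dz": 0.59,"ax": 0,"ay": -0.7,"az": 0,"gripper": 0},{"dx": 0.8,"dy": 0.03,"dz": 0.49,"ax": 0,"ay": -0.7,"az": -0.01,"gripper": 0},{"dx": 0.85,"dy": 0.03,"dz": 0.39,"ax": 0,"ay": -0.7,"az": 0,"gripper": 0},{"dx": 0.89,"dy": 0.02,"dz": 0.29,"ax": 0,"ay": -0.7,"az": -0.01,"gripper": 0},{"dx": 0.92,"dy": 0.03,"dz": 0.18,"ax": -0.01,"ay": -0.7,"az": 0,"gripper": 0},{"dx": 0,"dy": 0,"dz": 0,"ax": 0,"ay": 0,"az": 0,"gripper": 0},{"dx": 0,"dy": 0,"dz": 0,"ax": 0,"ay": 0,"az": 0,"gripper": 0}])

```text
clock: 4.8
eef_pos: [410.5, 295.8, 98.8]
eef_rot: [3.141, 0.731, 1.681]
wrist_force: [0.4, -0.5, 0.2]
finger_gap: 94.1
finger_force: 0.0
```

```bash
python3 - <<'E'
from plan import *
st();plan([(417,235.9,31.8,42,-83.7)],20)
E
```

```text
t 4.8 p [410.5 295.8  98.8] tilt 41.9 psi -83.7 roll 0.0 F [ 0.4 -0.5  0.2] gap 94.1 ff 0.0 j [ 0.82  0.63  1.49 -0.53  1.55  0.87]
(417, 235.9, 31.8, 42, -83.7) 5
[{"dx": -0.0, "dy": -0.0, "dz": 0.45, "ax": 0.0, "ay": -0.0, "az": -0.0, "gripper": 0}, {"dx": -0.0, "dy": -0.0, "dz": 0.45, "ax": 0.0, "ay": -0.0, "az": -0.0, "gripper": 0}, {"dx": -0.0, "dy": -0.0, "dz": 0.45, "ax": 0.0, "ay": -0.0, "az": -0.0, "gripper": 0}, {"dx": -0.0, "dy": -0.0, "dz": 0.45, "ax": 0.0, "ay": -0.0, "az": -0.0, "gripper": 0}, {"dx": -0.0, "dy": -0.0, "dz": 0.45, "ax": 0.0, "ay": -0.01, "az": -0.0, "gripper": 0}]
```

jog_arm(commands=[{"dx": 0,"dy": 0,"dz": 0.45,"ax": 0,"ay": 0,"az": 0,"gripper": 0},{"dx": 0,"dy": 0,"dz": 0.45,"ax": 0,"ay": 0,"az": 0,"gripper": 0},{"dx": 0,"dy": 0,"dz": 0.45,"ax": 0,"ay": 0,"az": 0,"gripper": 0},{"dx": 0,"dy": 0,"dz": 0.45,"ax": 0,"ay": 0,"az": 0,"gripper": 0},{"dx": 0,"dy": 0,"dz": 0.45,"ax": 0,"ay": 0,"az": 0,"gripper": 0},{"dx": 0,"dy": 0,"dz": 0,"ax": 0,"ay": 0,"az": 0,"gripper": 0},{"dx": 0,"dy": 0,"dz": 0,"ax": 0,"ay": 0,"az": 0,"gripper": 0}])

```text
clock: 5.68
eef_pos: [416.7, 236.8, 31.6]
eef_rot: [3.141, 0.733, 1.682]
wrist_force: [-0.2, 0.1, 1.5]
finger_gap: 94.4
finger_force: 0.0
```

jog_arm(commands=[{"dx": 0,"dy": 0,"dz": 0,"ax": 0,"ay": 0,"az": 0,"gripper": 1},{"dx": 0,"dy": 0,"dz": 0,"ax": 0,"ay": 0,"az": 0,"gripper": 1},{"dx": 0,"dy": 0,"dz": 0,"ax": 0,"ay": 0,"az": 0,"gripper": 1},{"dx": 0,"dy": 0,"dz": 0,"ax": 0,"ay": 0,"az": 0,"gripper": 1},{"dx": 0,"dy": 0,"dz": 0,"ax": 0,"ay": 0,"az": 0,"gripper": 1},{"dx": 0,"dy": 0,"dz": 0,"ax": 0,"ay": 0,"az": 0,"gripper": 1}], squeeze=35)

```text
clock: 6.42
eef_pos: [416.5, 236.5, 31.4]
eef_rot: [3.142, 0.733, 1.682]
wrist_force: [-0.5, 0.5, 0.9]
finger_gap: 59.6
finger_force: 35.0
```

```bash
python3 - <<'E'
from plan import *
st()
E
```

```text
t 6.42 p [416.5 236.5  31.4] tilt 42.0 psi -83.6 roll 0.0 F [-0.5  0.5  0.9] gap 59.6 ff 35.0 j [ 0.74  0.67  1.63 -0.59  1.37  0.9 ]
```

```bash
python3 - <<'E'
from plan import *
plan([(416.5,236.5,105,42,-83.7),(582.4,-14,105,42,-95.3),(582.4,-14,52.5,42,-95.3)],34,9,1)
E
```

```text
(416.5, 236.5, 105, 42, -83.7) 3
[{"dx": -0.41, "dy": -0.0, "dz": -0.46, "ax": 0.0, "ay": -0.0, "az": 0.0, "gripper": 1}, {"dx": -0.41, "dy": -0.0, "dz": -0.45, "ax": 0.0, "ay": -0.0, "az": 0.0, "gripper": 1}, {"dx": -0.41, "dy": -0.0, "dz": -0.46, "ax": 0.0, "ay": -0.0, "az": 0.0, "gripper": 1}]
(582.4, -14, 105, 42, -95.3) 9
[{"dx": -0.55, "dy": 0.38, "dz": 0.5, "ax": 0.09, "ay": -0.0, "az": 0.1, "gripper": 1}, {"dx": -0.55, "dy": 0.4, "dz": 0.49, "ax": 0.09, "ay": -0.0, "az": 0.1, "gripper": 1}, {"dx": -0.54, "dy": 0.42, "dz": 0.48, "ax": 0.09, "ay": -0.0, "az": 0.1, "gripper": 1}, {"dx": -0.53, "dy": 0.43, "dz": 0.48, "ax": 0.09, "ay": -0.0, "az": 0.09, "gripper": 1}, {"dx": -0.52, "dy": 0.45, "dz": 0.47, "ax": 0.08, "ay": -0.0, "az": 0.1, "gripper": 1}, {"dx": -0.52, "dy": 0.46, "dz": 0.47, "ax": 0.09, "ay": -0.0, "az": 0.09, "gripper": 1}, {"dx": -0.51, "dy": 0.48, "dz": 0.46, "ax": 0.08, "ay": -0.0, "az": 0.1, "gripper": 1}, {"dx": -0.5, "dy": 0.49, "dz": 0.45, "ax": 0.09, "ay": -0.0, "az": 0.09, "gripper": 1}, {"dx": -0.49, "dy": 0.51, "dz": 0.44, "ax": 0.08, "ay": -0.0, "az": 0.1, "gripper": 1}]
(582.4, -14, 52.5, 42, -95.3) 2
[{"dx": 0.44, "dy": -0.0, "dz": 0.49, "ax": 0.0, "ay": -0.0, "az": -0.0, "gripper": 1}, {"dx": 0.44, "dy": -0.0, "dz": 0.48, "ax": 0.0, "ay": -0.0, "az": -0.0, "gripper": 1}]
```

jog_arm(commands=[{"dx": -0.2,"dy": 0,"dz": -0.22,"ax": 0,"ay": 0,"az": 0,"gripper": 1},{"dx": -0.41,"dy": 0,"dz": -0.46,"ax": 0,"ay": 0,"az": 0,"gripper": 1},{"dx": -0.41,"dy": 0,"dz": -0.45,"ax": 0,"ay": 0,"az": 0,"gripper": 1},{"dx": -0.21,"dy": 0,"dz": -0.24,"ax": 0,"ay": 0,"az": 0,"gripper": 1},{"dx": -0.55,"dy": 0.38,"dz": 0.5,"ax": 0.09,"ay": 0,"az": 0.1,"gripper": 1},{"dx": -0.55,"dy": 0.4,"dz": 0.49,"ax": 0.09,"ay": 0,"az": 0.1,"gripper": 1},{"dx": -0.54,"dy": 0.42,"dz": 0.48,"ax": 0.09,"ay": 0,"az": 0.1,"gripper": 1},{"dx": -0.53,"dy": 0.43,"dz": 0.48,"ax": 0.09,"ay": 0,"az": 0.09,"gripper": 1},{"dx": -0.52,"dy": 0.45,"dz": 0.47,"ax": 0.08,"ay": 0,"az": 0.1,"gripper": 1}])

```text
clock: 7.55
eef_pos: [509.2, 96.4, 104.9]
eef_rot: [-3.141, 0.733, 1.567]
wrist_force: [-1.0, 0.6, -2.4]
finger_gap: 59.8
finger_force: 35.0
```

jog_arm(commands=[{"dx": -0.52,"dy": 0.46,"dz": 0.47,"ax": 0.09,"ay": 0,"az": 0.09,"gripper": 1},{"dx": -0.51,"dy": 0.48,"dz": 0.46,"ax": 0.08,"ay": 0,"az": 0.1,"gripper": 1},{"dx": -0.5,"dy": 0.49,"dz": 0.45,"ax": 0.09,"ay": 0,"az": 0.09,"gripper": 1},{"dx": -0.49,"dy": 0.51,"dz": 0.44,"ax": 0.08,"ay": 0,"az": 0.1,"gripper": 1},{"dx": 0,"dy": 0,"dz": 0,"ax": 0,"ay": 0,"az": 0,"gripper": 1},{"dx": 0,"dy": 0,"dz": 0,"ax": 0,"ay": 0,"az": 0,"gripper": 1}])

```text
clock: 8.3
eef_pos: [582.0, -13.9, 104.6]
eef_rot: [-3.141, 0.733, 1.478]
wrist_force: [-0.2, -0.3, -1.7]
finger_gap: 60.0
finger_force: 35.0
```

```bash
python3 - <<'E'
from plan import *
st()
plan([(582.4,-14,52.5,42,-95.3),(577.8,-64,52.5,42,-95.3)],20,9,1)
from cell import cams
from h import *
c=cams.camera('scene');cv2.imwrite('pics/scene1.png',c['image'][100:400,150:550,::-1])
E
```

```text
t 8.3 p [582.  -13.9 104.6] tilt 42.0 psi -95.3 roll -0.0 F [-0.2 -0.3 -1.7] gap 60.0 ff 35.0 j [ 0.2   0.64  1.46 -0.71  1.36  0.57]
(582.4, -14, 52.5, 42, -95.3) 3
[{"dx": 0.29, "dy": 0.0, "dz": 0.32, "ax": -0.0, "ay": 0.0, "az": 0.0, "gripper": 1}, {"dx": 0.29, "dy": 0.01, "dz": 0.32, "ax": -0.0, "ay": 0.0, "az": 0.0, "gripper": 1}, {"dx": 0.29, "dy": 0.0, "dz": 0.33, "ax": -0.0, "ay": 0.0, "az": 0.0, "gripper": 1}]
(577.8, -64, 52.5, 42, -95.3) 3
[{"dx": -0.31, "dy": 0.0, "dz": 0.28, "ax": -0.0, "ay": 0.0, "az": 0.0, "gripper": 1}, {"dx": -0.31, "dy": 0.0, "dz": 0.28, "ax": -0.0, "ay": 0.0, "az": 0.0, "gripper": 1}, {"dx": -0.31, "dy": 0.0, "dz": 0.28, "ax": -0.0, "ay": 0.0, "az": 0.0, "gripper": 1}]
```

View pics/scene1.png

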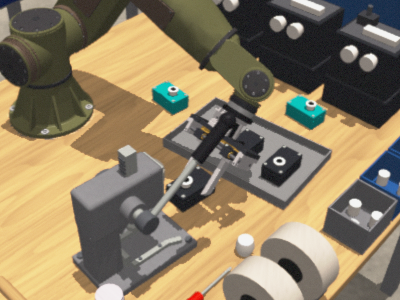

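The box hangs level in front of the nest, with its bush end at crop (185,182), facing the press. I'll check the box's position in the grip numerically from the bush ring.

```bash
python3 - <<'E'
from cell import cams
from h import *
pred=np.array([579.4,-42.1,137.7])
for n in("wrist","top"):
    c=cams.camera(n);np.savez(n+"4.npz",**c);uv=proj(c,[pred])[0];g=c["image"].astype(int)
    r=25 if n=="wrist" else 9
    x,y=uv.astype(int);s=g[max(y-r,0):y+r,max(x-r,0):x+r];m=((s.min(2)>(120 if n=="top" else 110))&(np.ptp(s,axis=2)<40)).astype(np.uint8)
    k,l,stt,ce=cv2.connectedComponentsWithStats(m)
    print(n,uv)
    for i in range(1,k):
        if stt[i,4]>10:
            q=stt[i,:2]+stt[i,2:4]/2-.5+[max(x-r,0),max(y-r,0)];print(stt[i],q,plane(c,q,137.7))
E
```

```text
wrist [320.83894015 396.42115397]
[  0   0  50  27 911] [319.5 384. ] [581.3539968  -14.22200908 137.7       ]
top [339.17988514 218.87994444]
[ 4  5 11 11 70] [339. 219.] [579.05401622 -41.59504072 137.7       ]
```

jog_arm(commands=[{"dx": 0.29,"dy": 0,"dz": 0.32,"ax": 0,"ay": 0,"az": 0,"gripper": 1},{"dx": 0.29,"dy": 0.01,"dz": 0.32,"ax": 0,"ay": 0,"az": 0,"gripper": 1},{"dx": 0.29,"dy": 0,"dz": 0.33,"ax": 0,"ay": 0,"az": 0,"gripper": 1},{"dx": -0.31,"dy": 0,"dz": 0.28,"ax": 0,"ay": 0,"az": 0,"gripper": 1},{"dx": -0.31,"dy": 0,"dz": 0.28,"ax": 0,"ay": 0,"az": 0,"gripper": 1},{"dx": -0.31,"dy": 0,"dz": 0.28,"ax": 0,"ay": 0,"az": 0,"gripper": 1},{"dx": 0,"dy": 0,"dz": 0,"ax": 0,"ay": 0,"az": 0,"gripper": 1}])

```text
clock: 9.32
eef_pos: [578.0, -65.8, 53.1]
eef_rot: [3.141, 0.733, 1.475]
wrist_force: [0.5, -0.2, -2.1]
finger_gap: 60.0
finger_force: 35.0
```

```bash
python3 - <<'E'
from plan import *
st()
plan([(571.5,-132,52,42,-95.3),(569.3,-156,52,42,-95.3)],12,9,1)
E
```

```text
t 9.32 p [578.  -65.8  53.1] tilt 42.0 psi -95.4 roll 0.0 F [ 0.5 -0.2 -2.1] gap 60.0 ff 35.0 j [ 0.12  0.69  1.52 -0.77  1.23  0.59]
(571.5, -132, 52, 42, -95.3) 6
[{"dx": -0.2, "dy": -0.0, "dz": 0.19, "ax": -0.0, "ay": 0.0, "az": -0.0, "gripper": 1}, {"dx": -0.2, "dy": -0.0, "dz": 0.19, "ax": -0.0, "ay": 0.0, "az": -0.0, "gripper": 1}, {"dx": -0.2, "dy": -0.0, "dz": 0.19, "ax": -0.0, "ay": 0.0, "az": -0.0, "gripper": 1}, {"dx": -0.21, "dy": -0.0, "dz": 0.19, "ax": -0.0, "ay": 0.0, "az": -0.0, "gripper": 1}, {"dx": -0.2, "dy": -0.0, "dz": 0.19, "ax": -0.0, "ay": 0.0, "az": -0.01, "gripper": 1}, {"dx": -0.21, "dy": -0.01, "dz": 0.18, "ax": -0.01, "ay": 0.0, "az": -0.0, "gripper": 1}]
(569.3, -156, 52, 42, -95.3) 3
[{"dx": -0.15, "dy": 0.0, "dz": 0.14, "ax": 0.0, "ay": 0.0, "az": -0.0, "gripper": 1}, {"dx": -0.15, "dy": 0.0, "dz": 0.13, "ax": 0.0, "ay": 0.0, "az": -0.0, "gripper": 1}, {"dx": -0.15, "dy": 0.01, "dz": 0.14, "ax": 0.0, "ay": 0.0, "az": -0.0, "gripper": 1}]
```

jog_arm(commands=[{"dx": -0.2,"dy": 0,"dz": 0.19,"ax": 0,"ay": 0,"az": 0,"gripper": 1},{"dx": -0.2,"dy": 0,"dz": 0.19,"ax": 0,"ay": 0,"az": 0,"gripper": 1},{"dx": -0.2,"dy": 0,"dz": 0.19,"ax": 0,"ay": 0,"az": 0,"gripper": 1},{"dx": 0,"dy": 0,"dz": 0,"ax": 0,"ay": 0,"az": 0,"gripper": 1}])

```text
clock: 9.82
eef_pos: [574.9, -98.0, 51.8]
eef_rot: [3.141, 0.733, 1.477]
wrist_force: [-0.0, 1.1, -2.1]
finger_gap: 60.0
finger_force: 35.0
```

jog_arm(commands=[{"dx": -0.21,"dy": 0,"dz": 0.19,"ax": 0,"ay": 0,"az": 0,"gripper": 1},{"dx": -0.2,"dy": 0,"dz": 0.19,"ax": 0,"ay": 0,"az": 0,"gripper": 1},{"dx": -0.2,"dy": 0,"dz": 0.18,"ax": 0,"ay": 0,"az": 0,"gripper": 1},{"dx": 0,"dy": 0,"dz": 0,"ax": 0,"ay": 0,"az": 0,"gripper": 1}])

```text
clock: 10.32
eef_pos: [571.8, -131.1, 51.6]
eef_rot: [3.141, 0.733, 1.477]
wrist_force: [-0.0, 0.9, -0.8]
finger_gap: 59.6
finger_force: 35.0
```

jog_arm(commands=[{"dx": -0.15,"dy": 0,"dz": 0.14,"ax": 0,"ay": 0,"az": 0,"gripper": 1},{"dx": -0.15,"dy": 0,"dz": 0.13,"ax": 0,"ay": 0,"az": 0,"gripper": 1},{"dx": 0,"dy": 0,"dz": 0,"ax": 0,"ay": 0,"az": 0,"gripper": 1}])

```text
clock: 10.7
eef_pos: [570.4, -146.8, 51.5]
eef_rot: [3.141, 0.733, 1.477]
wrist_force: [-0.3, 0.3, -3.3]
finger_gap: 59.9
finger_force: 35.0
```

jog_arm(commands=[{"dx": -0.07,"dy": 0,"dz": 0.1,"ax": 0,"ay": 0,"az": 0,"gripper": 1},{"dx": -0.07,"dy": 0,"dz": 0.08,"ax": 0,"ay": 0,"az": 0,"gripper": 1},{"dx": 0,"dy": 0,"dz": 0,"ax": 0,"ay": 0,"az": 0,"gripper": 1}])

```text
clock: 11.08
eef_pos: [569.6, -155.5, 49.9]
eef_rot: [3.141, 0.733, 1.477]
wrist_force: [-0.1, -0.9, -1.6]
finger_gap: 60.0
finger_force: 35.0
```

jog_arm(commands=[{"dx": -0.04,"dy": 0,"dz": 0.05,"ax": 0,"ay": 0,"az": 0,"gripper": 1},{"dx": -0.04,"dy": 0,"dz": 0.04,"ax": 0,"ay": 0,"az": 0,"gripper": 1},{"dx": 0,"dy": 0,"dz": 0,"ax": 0,"ay": 0,"az": 0,"gripper": 1}])

```text
clock: 11.45
eef_pos: [569.3, -160.1, 49.4]
eef_rot: [3.141, 0.733, 1.477]
wrist_force: [1.0, -0.3, -2.8]
finger_gap: 59.8
finger_force: 35.0
```

jog_arm(commands=[{"dx": -0.03,"dy": 0,"dz": 0.04,"ax": 0,"ay": 0,"az": 0,"gripper": 1},{"dx": 0,"dy": 0,"dz": 0,"ax": 0,"ay": 0,"az": 0,"gripper": 1}])

```text
clock: 11.7
eef_pos: [569.3, -162.0, 49.4]
eef_rot: [3.14, 0.733, 1.477]
wrist_force: [0.2, 1.2, 1.9]
finger_gap: 59.5
finger_force: 35.0
```

jog_arm(commands=[{"dx": -0.03,"dy": 0,"dz": 0.03,"ax": 0,"ay": 0,"az": 0,"gripper": 1},{"dx": 0,"dy": 0,"dz": 0,"ax": 0,"ay": 0,"az": 0,"gripper": 1}])

```text
clock: 11.95
eef_pos: [569.3, -163.1, 49.4]
eef_rot: [3.14, 0.733, 1.477]
wrist_force: [-1.0, 7.2, 6.4]
finger_gap: 59.6
finger_force: 35.0
```

jog_arm(commands=[{"dx": -0.03,"dy": 0,"dz": 0.025,"ax": 0,"ay": 0,"az": 0,"gripper": 1},{"dx": 0,"dy": 0,"dz": 0,"ax": 0,"ay": 0,"az": 0,"gripper": 1}])

```text
clock: 12.2
eef_pos: [569.3, -163.2, 49.4]
eef_rot: [3.14, 0.731, 1.478]
wrist_force: [-1.2, 21.5, 10.3]
finger_gap: 59.6
finger_force: 35.0
```

```bash
python3 - <<'E'
from plan import *
st()
E
```

```text
t 12.2 p [ 569.3 -163.2   49.4] tilt 41.9 psi -95.3 roll 0.1 F [-1.2 21.5 10.3] gap 59.6 ff 35.0 j [-0.04  0.66  1.59 -0.84  1.11  0.52]
```

Seated: TCP z is 49.4, matching a box flat on the bed, and there is 21 N against the stop. Next I release, back out and go to the lever.

jog_arm(commands=[{"dx": 0.01,"dy": 0,"dz": -0.01,"ax": 0,"ay": 0,"az": 0,"gripper": 1},{"dx": 0,"dy": 0,"dz": 0,"ax": 0,"ay": 0,"az": 0,"gripper": 0},{"dx": 0,"dy": 0,"dz": 0,"ax": 0,"ay": 0,"az": 0,"gripper": 0},{"dx": 0,"dy": 0,"dz": 0,"ax": 0,"ay": 0,"az": 0,"gripper": 0},{"dx": 0,"dy": 0,"dz": 0,"ax": 0,"ay": 0,"az": 0,"gripper": 0},{"dx": 0,"dy": 0,"dz": 0,"ax": 0,"ay": 0,"az": 0,"gripper": 0}])

```text
clock: 12.95
eef_pos: [568.8, -164.7, 49.0]
eef_rot: [3.141, 0.733, 1.478]
wrist_force: [0.1, -0.5, 0.3]
finger_gap: 93.8
finger_force: 0.0
```

```bash
python3 - <<'E'
from plan import *
st();plan([(573.2,-123,49.6,42,-95.3)],13);
plan([(573.2,-123,49.6,42,-95.3),(592,80,90,42,-95.3),(635,80,400,0,-95.3)],38)
E
```

```text
t 12.95 p [ 568.8 -164.7   49. ] tilt 42.0 psi -95.3 roll 0.0 F [ 0.1 -0.5  0.3] gap 93.8 ff 0.0 j [-0.04  0.66  1.59 -0.84  1.12  0.52]
(573.2, -123, 49.6, 42, -95.3) 4
[{"dx": 0.19, "dy": 0.0, "dz": -0.18, "ax": -0.0, "ay": 0.0, "az": -0.0, "gripper": 0}, {"dx": 0.19, "dy": 0.0, "dz": -0.18, "ax": -0.0, "ay": 0.0, "az": -0.0, "gripper": 0}, {"dx": 0.19, "dy": 0.01, "dz": -0.18, "ax": -0.0, "ay": 0.0, "az": -0.0, "gripper": 0}, {"dx": 0.2, "dy": 0.0, "dz": -0.17, "ax": -0.0, "ay": 0.0, "az": -0.0, "gripper": 0}]
(573.2, -123, 49.6, 42, -95.3) 2
[{"dx": 0.38, "dy": 0.01, "dz": -0.36, "ax": -0.0, "ay": 0.0, "az": -0.0, "gripper": 0}, {"dx": 0.39, "dy": 0.0, "dz": -0.35, "ax": -0.0, "ay": 0.0, "az": -0.0, "gripper": 0}]
(592, 80, 90, 42, -95.3) 6
[{"dx": 0.52, "dy": 0.0, "dz": -0.69, "ax": -0.0, "ay": 0.0, "az": -0.0, "gripper": 0}, {"dx": 0.52, "dy": 0.0, "dz": -0.69, "ax": -0.0, "ay": 0.0, "az": -0.0, "gripper": 0}, {"dx": 0.52, "dy": 0.0, "dz": -0.7, "ax": -0.0, "ay": 0.0, "az": -0.0, "gripper": 0}, {"dx": 0.52, "dy": 0.0, "dz": -0.69, "ax": -0.0, "ay": 0.0, "az": -0.0, "gripper": 0
[... 302 characters left out ...]
.51, "dy": 0.12, "dz": -0.69, "ax": 0.0, "ay": 0.47, "az": -0.0, "gripper": 0}, {"dx": -0.45, "dy": 0.12, "dz": -0.73, "ax": 0.0, "ay": 0.47, "az": -0.0, "gripper": 0}, {"dx": -0.39, "dy": 0.12, "dz": -0.77, "ax": 0.0, "ay": 0.47, "az": -0.0, "gripper": 0}, {"dx": -0.33, "dy": 0.12, "dz": -0.8, "ax": 0.0, "ay": 0.46, "az": -0.0, "gripper": 0}, {"dx": -0.27, "dy": 0.12, "dz": -0.82, "ax": 0.0, "ay": 0.47, "az": -0.0, "gripper": 0}, {"dx": -0.2, "dy": 0.12, "dz": -0.84, "ax": 0.0, "ay": 0.46, "az": -0.0, "gripper": 0}, {"dx": -0.13, "dy": 0.12, "dz": -0.85, "ax": 0.0, "ay": 0.47, "az": -0.0, "gripper": 0}, {"dx": -0.05, "dy": 0.11, "dz": -0.86, "ax": 0.0, "ay": 0.46, "az": -0.0, "gripper": 0}]
```

jog_arm(commands=[{"dx": 0.19,"dy": 0,"dz": -0.18,"ax": 0,"ay": 0,"az": 0,"gripper": 0},{"dx": 0.19,"dy": 0,"dz": -0.18,"ax": 0,"ay": 0,"az": 0,"gripper": 0},{"dx": 0.38,"dy": 0.01,"dz": -0.35,"ax": 0,"ay": 0,"az": 0,"gripper": 0},{"dx": 0.52,"dy": 0,"dz": -0.69,"ax": 0,"ay": 0,"az": 0,"gripper": 0},{"dx": 0.52,"dy": 0,"dz": -0.69,"ax": 0,"ay": 0,"az": 0,"gripper": 0},{"dx": 0.52,"dy": 0,"dz": -0.69,"ax": 0,"ay": 0,"az": 0,"gripper": 0},{"dx": 0.52,"dy": 0,"dz": -0.69,"ax": 0,"ay": 0,"az": 0,"gripper": 0},{"dx": 0.52,"dy": 0,"dz": -0.69,"ax": 0,"ay": 0,"az": 0,"gripper": 0},{"dx": 0.52,"dy": 0,"dz": -0.69,"ax": 0,"ay": 0,"az": 0,"gripper": 0}])

```text
clock: 14.08
eef_pos: [591.7, 82.0, 89.6]
eef_rot: [3.141, 0.733, 1.479]
wrist_force: [-0.2, -0.1, -1.1]
finger_gap: 94.1
finger_force: 0.0
```

jog_arm(commands=[{"dx": -0.57,"dy": 0.12,"dz": -0.65,"ax": 0,"ay": 0.47,"az": 0,"gripper": 1},{"dx": -0.51,"dy": 0.12,"dz": -0.69,"ax": 0,"ay": 0.47,"az": 0,"gripper": 1},{"dx": -0.45,"dy": 0.12,"dz": -0.73,"ax": 0,"ay": 0.47,"az": 0,"gripper": 1},{"dx": -0.39,"dy": 0.12,"dz": -0.77,"ax": 0,"ay": 0.47,"az": 0,"gripper": 1},{"dx": -0.33,"dy": 0.12,"dz": -0.8,"ax": 0,"ay": 0.46,"az": 0,"gripper": 1},{"dx": -0.27,"dy": 0.12,"dz": -0.82,"ax": 0,"ay": 0.47,"az": 0,"gripper": 1},{"dx": -0.2,"dy": 0.12,"dz": -0.84,"ax": 0,"ay": 0.46,"az": 0,"gripper": 1},{"dx": -0.13,"dy": 0.12,"dz": -0.85,"ax": 0,"ay": 0.47,"az": 0,"gripper": 1},{"dx": -0.05,"dy": 0.12,"dz": -0.86,"ax": 0,"ay": 0.46,"az": 0,"gripper": 1},{"dx": 0,"dy": 0,"dz": 0,"ax": 0,"ay": 0,"az": 0,"gripper": 1}])

```text
clock: 15.32
eef_pos: [635.4, 80.2, 402.3]
eef_rot: [3.137, -0.002, 1.478]
wrist_force: [-0.5, 0.6, -0.4]
finger_gap: 0.7
finger_force: 0.0
```

```bash
python3 - <<'E'
from plan import *
from cell import cams
from h import *
st()
for n in("top","scene"): np.savez(n+"5.npz",**cams.camera(n))
t=load("top5.npz");s=load("scene5.npz")
# ball of lever: dark blobs near prediction
O=np.array([566.5,-191.4]);p=np.radians(-95.3);ex=np.array([np.cos(p),np.sin(p)]);ey=np.array([-ex[1],ex[0]])
def P(r,q=0,off=0):
    b=.6-q;xy=O+30*ex+92*ey-(r*np.cos(b)-off*np.sin(b))*ex;return [*xy,205+r*np.sin(b)+off*np.cos(b)]
print("grip",P(200),"ball",P(242),"hinge",P(0))
for c,n in((t,"top"),(s,"scene")):
    print(n,proj(c,[P(150),P(242),P(0)]).round(1))
# initial pictures: dark mask
for f in("top0.npz","scene0.npz"):
    c=load(f);uv=proj(c,[P(150),P(200),P(242)])
    x0,y0=(uv.min(0)-15).astype(int);x1,y1=(uv.max(0)+15).astype(int)
    m=(c["image"][y0:y1,x0:x1].max(2)<50).astype(np.uint8);k,l,stt,ce=cv2.connectedComponentsWithStats(m);i=1+stt[1:,4].argmax()
    print(f,uv.round(1).tolist(),stt[i],[x0,y0]+stt[i,:2],[x0,y0]+stt[i,:2]+stt[i,2:4],ce[i]+[x0,y0])
E
```

```text
t 15.32 p [635.4  80.2 402.3] tilt 0.3 psi -95.3 roll 0.2 F [-0.5  0.6 -0.4] gap 0.7 ff 0.0 j [0.07 0.47 0.86 0.   1.81 0.16]
grip [np.float64(670.5829017275398), np.float64(-65.40842377923596), np.float64(317.9284946790071)] ball [np.float64(673.7848446223104), np.float64(-30.892527424845042), np.float64(341.64347856159856)] hinge [np.float64(655.3355546095846), np.float64(-229.76983499062112), np.float64(205.0)]
top [[367.6 174.9]
 [338.4 166.1]
 [409.9 187.7]]
scene [[346.6 260.5]
 [376.5 222.7]
 [297.4 322.6]]
top0.npz [[367.6, 174.9], [352.1, 170.2], [338.4, 166.1]] [  9   9  39  20 375] [332 160] [371 180] [349.86666667 170.03733333]
scene0.npz [[346.6, 260.5], [362.9, 239.9], [376.5, 222.7]] [ 10   6  44  51 906] [341 213] [385 264] [361.09492274 237.15783664]
```

```bash
cat > lev.py <<'E'
from plan import *
O=np.array([566.5,-191.4]);p=np.radians(-95.3);ex=np.array([np.cos(p),np.sin(p)]);ey=np.array([-ex[1],ex[0]])
def W(q,dz=0):
    b=.6-q;xy=O+(30-200*np.cos(b))*ex+92*ey
    return (*xy.round(2),round(205+200*np.sin(b)+14/np.cos(b)+8*abs(np.tan(b))+8+dz,2),0,-95.3)
E
python3 - <<'E'
from lev import *
plan([(670.6,-65.4,385,0,-95.3),W(0,10)],38,9,1)
plan([W(0,10)]+[W(q) for q in (.1,.2,.3)],12,9,1)
E
```

```text
(670.6, -65.4, 385, 0, -95.3) 4
[{"dx": -0.89, "dy": 0.31, "dz": 0.09, "ax": -0.0, "ay": 0.0, "az": 0.0, "gripper": 1}, {"dx": -0.89, "dy": 0.3, "dz": 0.09, "ax": -0.0, "ay": 0.0, "az": 0.0, "gripper": 1}, {"dx": -0.89, "dy": 0.31, "dz": 0.08, "ax": -0.0, "ay": 0.0, "az": 0.0, "gripper": 1}, {"dx": -0.88, "dy": 0.3, "dz": 0.09, "ax": -0.01, "ay": 0.0, "az": 0.0, "gripper": 1}]
(np.float64(670.58), np.float64(-65.41), np.float64(358.36), 0, -95.3) 1
[{"dx": -0.0, "dy": -0.0, "dz": 0.66, "ax": 0.0, "ay": 0.0, "az": 0.0, "gripper": 1}]
(np.float64(670.58), np.float64(-65.41), np.float64(358.36), 0, -95.3) 13
[{"dx": -0.27, "dy": 0.09, "dz": 0.08, "ax": -0.0, "ay": 0.0, "az": 0.0, "gripper": 1}, {"dx": -0.27, "dy": 0.09, "dz": 0.08, "ax": -0.0, "ay": 0.0, "az": 0.0, "gripper": 1}, {"dx": -0.27, "dy": 0.09, "dz": 0.08, "ax": -0.0, "ay": 0.0, "az": 0.0, "gripper": 1}, {"dx": -0.27, "dy": 0.1, "dz": 0.08, "ax": -0.0, "ay": 0.0, "az": 0.0, "gripper": 1}, {"dx": -0.27, "dy": 0.09, "dz": 0.08, "ax": -0.0, "ay": 0.0, "az": 0.0, "gripper": 1}, {"dx": -0.28, "dy": 0.1, "dz": 0.08, "ax": -0.0, "ay
[... 751 characters left out ...]
ax": 0.0, "ay": 0.0, "az": 0.0, "gripper": 1}, {"dx": 0.08, "dy": 0.0, "dz": 0.25, "ax": 0.0, "ay": 0.0, "az": 0.0, "gripper": 1}, {"dx": 0.09, "dy": 0.0, "dz": 0.24, "ax": 0.0, "ay": 0.0, "az": 0.0, "gripper": 1}]
(np.float64(672.35), np.float64(-46.35), np.float64(309.47), 0, -95.3) 2
[{"dx": 0.11, "dy": 0.0, "dz": 0.25, "ax": 0.0, "ay": 0.0, "az": 0.0, "gripper": 1}, {"dx": 0.11, "dy": 0.0, "dz": 0.24, "ax": 0.0, "ay": 0.0, "az": 0.0, "gripper": 1}]
(np.float64(672.98), np.float64(-39.52), np.float64(289.23), 0, -95.3) 2
[{"dx": 0.08, "dy": -0.0, "dz": 0.26, "ax": 0.0, "ay": 0.0, "az": 0.0, "gripper": 1}, {"dx": 0.09, "dy": -0.0, "dz": 0.25, "ax": 0.0, "ay": 0.0, "az": 0.0, "gripper": 1}]
```

jog_arm(commands=[{"dx": -0.89,"dy": 0.31,"dz": 0.09,"ax": 0,"ay": 0,"az": 0,"gripper": 1},{"dx": -0.89,"dy": 0.3,"dz": 0.09,"ax": 0,"ay": 0,"az": 0,"gripper": 1},{"dx": -0.89,"dy": 0.31,"dz": 0.09,"ax": 0,"ay": 0,"az": 0,"gripper": 1},{"dx": -0.88,"dy": 0.3,"dz": 0.09,"ax": 0,"ay": 0,"az": 0,"gripper": 1},{"dx": 0,"dy": 0,"dz": 0.66,"ax": 0,"ay": 0,"az": 0,"gripper": 1},{"dx": 0,"dy": 0,"dz": 0,"ax": 0,"ay": 0,"az": 0,"gripper": 1},{"dx": 0,"dy": 0,"dz": 0,"ax": 0,"ay": 0,"az": 0,"gripper": 1}])

```text
clock: 16.3
eef_pos: [670.7, -65.1, 359.4]
eef_rot: [3.141, 0.0, 1.479]
wrist_force: [0.3, -1.0, -0.5]
finger_gap: 0.7
finger_force: 0.0
```

jog_arm(commands=[{"dx": 0,"dy": 0,"dz": 0.12,"ax": 0,"ay": 0,"az": 0,"gripper": 1},{"dx": 0,"dy": 0,"dz": 0.12,"ax": 0,"ay": 0,"az": 0,"gripper": 1},{"dx": 0.05,"dy": 0,"dz": 0.12,"ax": 0,"ay": 0,"az": 0,"gripper": 1},{"dx": 0.05,"dy": 0,"dz": 0.12,"ax": 0,"ay": 0,"az": 0,"gripper": 1},{"dx": 0.05,"dy": 0,"dz": 0.12,"ax": 0,"ay": 0,"az": 0,"gripper": 1},{"dx": 0.05,"dy": 0,"dz": 0.12,"ax": 0,"ay": 0,"az": 0,"gripper": 1}])

```text
clock: 17.05
eef_pos: [671.5, -58.0, 329.8]
eef_rot: [3.141, 0.0, 1.478]
wrist_force: [0.2, 0.2, 2.4]
finger_gap: 0.2
finger_force: 1.1
```

```bash
python3 - <<'E'
from lev import *
st();plan([W(q) for q in (.2,.3,.4,.5)],12,9,1)
E
```

```text
t 17.05 p [671.5 -58.  329.8] tilt 0.0 psi -95.3 roll 0.0 F [0.2 0.2 2.4] gap 0.2 ff 1.1 j [-0.14  0.56  0.9  -0.    1.69 -0.05]
(np.float64(672.35), np.float64(-46.35), np.float64(309.47), 0, -95.3) 2
[{"dx": 0.15, "dy": -0.0, "dz": 0.25, "ax": 0.0, "ay": 0.0, "az": -0.0, "gripper": 1}, {"dx": 0.14, "dy": -0.01, "dz": 0.26, "ax": 0.0, "ay": 0.0, "az": -0.0, "gripper": 1}]
(np.float64(672.98), np.float64(-39.52), np.float64(289.23), 0, -95.3) 2
[{"dx": 0.09, "dy": 0.0, "dz": 0.25, "ax": 0.0, "ay": 0.0, "az": -0.0, "gripper": 1}, {"dx": 0.08, "dy": 0.0, "dz": 0.25, "ax": 0.0, "ay": 0.0, "az": -0.0, "gripper": 1}]
(np.float64(673.44), np.float64(-34.59), np.float64(268.64), 0, -95.3) 2
[{"dx": 0.06, "dy": 0.0, "dz": 0.26, "ax": 0.0, "ay": 0.0, "az": -0.0, "gripper": 1}, {"dx": 0.07, "dy": 0.0, "dz": 0.26, "ax": 0.0, "ay": 0.0, "az": -0.0, "gripper": 1}]
(np.float64(673.72), np.float64(-31.62), np.float64(247.84), 0, -95.3) 2
[{"dx": 0.04, "dy": 0.0, "dz": 0.26, "ax": 0.0, "ay": 0.0, "az": -0.0, "gripper": 1}, {"dx": 0.03, "dy": 0.0, "dz": 0.26, "ax": 0.0, "ay": 0.0, "az": -0.0, "gripper": 1}]
```

jog_arm(commands=[{"dx": 0.15,"dy": 0,"dz": 0.25,"ax": 0,"ay": 0,"az": 0,"gripper": 1},{"dx": 0.14,"dy": 0,"dz": 0.25,"ax": 0,"ay": 0,"az": 0,"gripper": 1},{"dx": 0.09,"dy": 0,"dz": 0.25,"ax": 0,"ay": 0,"az": 0,"gripper": 1},{"dx": 0.08,"dy": 0,"dz": 0.25,"ax": 0,"ay": 0,"az": 0,"gripper": 1}])

```text
clock: 17.55
eef_pos: [673.2, -39.5, 289.3]
eef_rot: [3.141, -0.0, 1.478]
wrist_force: [0.2, 1.5, 4.3]
finger_gap: 0.2
finger_force: 1.3
```

jog_arm(commands=[{"dx": 0.06,"dy": 0,"dz": 0.2,"ax": 0,"ay": 0,"az": 0,"gripper": 1},{"dx": 0.06,"dy": 0,"dz": 0.2,"ax": 0,"ay": 0,"az": 0,"gripper": 1}])

```text
clock: 17.8
eef_pos: [673.6, -34.9, 273.5]
eef_rot: [3.141, -0.0, 1.478]
wrist_force: [-0.5, 1.7, 2.6]
finger_gap: 0.5
finger_force: 1.4
```

jog_arm(commands=[{"dx": 0.04,"dy": 0,"dz": 0.2,"ax": 0,"ay": 0,"az": 0,"gripper": 1},{"dx": 0.03,"dy": 0,"dz": 0.2,"ax": 0,"ay": 0,"az": 0,"gripper": 1}])

```text
clock: 18.05
eef_pos: [674.0, -32.0, 258.2]
eef_rot: [3.14, -0.001, 1.478]
wrist_force: [-2.2, 4.7, 10.6]
finger_gap: 0.6
finger_force: 4.5
```

jog_arm(commands=[{"dx": 0.02,"dy": 0,"dz": 0.13,"ax": 0,"ay": 0,"az": 0,"gripper": 1},{"dx": 0.02,"dy": 0,"dz": 0.13,"ax": 0,"ay": 0,"az": 0,"gripper": 1}])

```text
clock: 18.3
eef_pos: [674.2, -30.1, 248.4]
eef_rot: [3.14, -0.001, 1.478]
wrist_force: [-2.1, 4.5, 9.3]
finger_gap: 0.4
finger_force: 4.6
```

jog_arm(commands=[{"dx": 0.01,"dy": 0,"dz": 0.13,"ax": 0,"ay": 0,"az": 0,"gripper": 1},{"dx": 0,"dy": 0,"dz": 0.13,"ax": 0,"ay": 0,"az": 0,"gripper": 1},{"dx": 0,"dy": 0,"dz": 0.13,"ax": 0,"ay": 0,"az": 0,"gripper": 1}])

```text
clock: 18.68
eef_pos: [674.4, -29.4, 232.9]
eef_rot: [3.139, -0.001, 1.479]
wrist_force: [-0.0, 6.8, 9.2]
finger_gap: 0.5
finger_force: 4.9
```

jog_arm(commands=[{"dx": -0.01,"dy": 0,"dz": 0.13,"ax": 0,"ay": 0,"az": 0,"gripper": 1},{"dx": -0.01,"dy": 0,"dz": 0.13,"ax": 0,"ay": 0,"az": 0,"gripper": 1},{"dx": -0.02,"dy": 0,"dz": 0.13,"ax": 0,"ay": 0,"az": 0,"gripper": 1}])

```text
clock: 19.05
eef_pos: [674.4, -30.7, 217.3]
eef_rot: [3.139, -0.002, 1.479]
wrist_force: [0.0, 8.5, 9.6]
finger_gap: 0.7
finger_force: 5.3
```

jog_arm(commands=[{"dx": -0.02,"dy": 0,"dz": 0.07,"ax": 0,"ay": 0,"az": 0,"gripper": 1},{"dx": -0.01,"dy": 0,"dz": 0.07,"ax": 0,"ay": 0,"az": 0,"gripper": 1}])

```text
clock: 19.3
eef_pos: [674.3, -31.9, 211.8]
eef_rot: [3.139, -0.002, 1.479]
wrist_force: [0.2, 7.1, 9.9]
finger_gap: 0.2
finger_force: 5.4
```

jog_arm(commands=[{"dx": 0,"dy": 0,"dz": 0.07,"ax": 0,"ay": 0,"az": 0,"gripper": 1},{"dx": 0,"dy": 0,"dz": 0.07,"ax": 0,"ay": 0,"az": 0,"gripper": 1}])

```text
clock: 19.55
eef_pos: [674.3, -32.0, 206.1]
eef_rot: [3.139, -0.002, 1.479]
wrist_force: [1.0, 7.7, 9.8]
finger_gap: 0.7
finger_force: 5.4
```

jog_arm(commands=[{"dx": 0,"dy": 0,"dz": 0.07,"ax": 0,"ay": 0,"az": 0,"gripper": 1}])

```text
clock: 19.68
eef_pos: [674.3, -32.1, 203.4]
eef_rot: [3.139, -0.001, 1.479]
wrist_force: [0.3, 6.5, 9.7]
finger_gap: 0.8
finger_force: 5.4
```

jog_arm(commands=[{"dx": 0,"dy": 0,"dz": 0.07,"ax": 0,"ay": 0,"az": 0,"gripper": 1}])

```text
clock: 19.8
eef_pos: [674.3, -32.2, 200.5]
eef_rot: [3.139, -0.001, 1.479]
wrist_force: [0.1, 6.5, 10.2]
finger_gap: 0.3
finger_force: 5.3
```

jog_arm(commands=[{"dx": 0,"dy": 0,"dz": 0.07,"ax": 0,"ay": 0,"az": 0,"gripper": 1}])

```text
clock: 19.92
eef_pos: [674.4, -32.4, 198.2]
eef_rot: [3.139, -0.001, 1.478]
wrist_force: [-2.3, 6.1, 17.7]
finger_gap: 0.2
finger_force: 9.1
```

jog_arm(commands=[{"dx": 0,"dy": 0,"dz": 0.04,"ax": 0,"ay": 0,"az": 0,"gripper": 1},{"dx": 0,"dy": 0,"dz": 0,"ax": 0,"ay": 0,"az": 0,"gripper": 1}])

```text
clock: 20.18
eef_pos: [674.4, -32.4, 197.6]
eef_rot: [3.138, -0.001, 1.478]
wrist_force: [-4.3, 5.7, 17.9]
finger_gap: 0.7
finger_force: 9.3
```

jog_arm(commands=[{"dx": 0,"dy": 0,"dz": 0.05,"ax": 0,"ay": 0,"az": 0,"gripper": 1},{"dx": 0,"dy": 0,"dz": 0,"ax": 0,"ay": 0,"az": 0,"gripper": 1}])

```text
clock: 20.42
eef_pos: [674.4, -32.4, 196.4]
eef_rot: [3.137, -0.001, 1.478]
wrist_force: [-5.8, 6.2, 22.3]
finger_gap: 0.6
finger_force: 11.6
```

Home: the force climbed steeply from 10 to 22 N after the expected stroke. Next I ease the lever back up.

```bash
python3 - <<'E'
from lev import *
st();plan([W(q) for q in (.75,.65,.55,.45,.35,.25,.15,.05,0)]+[W(0,30)],9,9,1)
E
```

```text
t 20.43 p [674.4 -32.4 196.4] tilt 0.3 psi -95.3 roll 0.3 F [-5.8  6.2 22.3] gap 0.6 ff 11.6 j [-0.1   0.6   1.14  0.    1.4  -0.01]
(np.float64(673.6), np.float64(-32.86), np.float64(198.48), 0, -95.3) 1
[{"dx": -0.01, "dy": -0.02, "dz": -0.05, "ax": 0.03, "ay": -0.0, "az": 0.0, "gripper": 1}]
(np.float64(673.79), np.float64(-30.87), np.float64(217.42), 0, -95.3) 3
[{"dx": 0.02, "dy": 0.0, "dz": -0.16, "ax": -0.0, "ay": -0.0, "az": 0.0, "gripper": 1}, {"dx": 0.01, "dy": 0.0, "dz": -0.16, "ax": -0.0, "ay": -0.0, "az": 0.0, "gripper": 1}, {"dx": 0.02, "dy": 0.0, "dz": -0.16, "ax": -0.0, "ay": -0.0, "az": 0.0, "gripper": 1}]
(np.float64(673.79), np.float64(-30.87), np.float64(237.41), 0, -95.3) 3
[{"dx": -0.0, "dy": -0.0, "dz": -0.17, "ax": -0.0, "ay": -0.0, "az": 0.0, "gripper": 1}, {"dx": -0.0, "dy": -0.0, "dz": -0.16, "ax": -0.0, "ay": -0.0, "az": 0.0, "gripper": 1}, {"dx": -0.0, "dy": -0.0, "dz": -0.17, "ax": -0.0, "ay": -0.0, "az": 0.0, "gripper": 1}]
(np.float64(673.6), np.float64(-32.86), np.float64(258.26), 0, -95.3) 3
[{"dx": -0.02, "dy": -0.0, "dz": -0.17, "ax": -0.0, "ay": -
[... 1544 characters left out ...]
 "az": 0.0, "gripper": 1}]
(np.float64(670.58), np.float64(-65.41), np.float64(348.36), 0, -95.3) 2
[{"dx": -0.07, "dy": -0.0, "dz": -0.12, "ax": -0.0, "ay": -0.0, "az": 0.0, "gripper": 1}, {"dx": -0.07, "dy": -0.0, "dz": -0.12, "ax": -0.0, "ay": -0.0, "az": 0.0, "gripper": 1}]
(np.float64(670.58), np.float64(-65.41), np.float64(378.36), 0, -95.3) 4
[{"dx": 0.0, "dy": -0.0, "dz": -0.19, "ax": -0.0, "ay": -0.0, "az": 0.0, "gripper": 1}, {"dx": 0.0, "dy": -0.0, "dz": -0.19, "ax": -0.0, "ay": -0.0, "az": 0.0, "gripper": 1}, {"dx": 0.0, "dy": -0.0, "dz": -0.19, "ax": -0.0, "ay": -0.0, "az": 0.0, "gripper": 1}, {"dx": 0.0, "dy": -0.0, "dz": -0.18, "ax": -0.0, "ay": -0.0, "az": 0.0, "gripper": 1}]
```

jog_arm(commands=[{"dx": 0,"dy": 0,"dz": -0.07,"ax": 0,"ay": 0,"az": 0,"gripper": 1},{"dx": 0.01,"dy": 0,"dz": -0.12,"ax": 0,"ay": 0,"az": 0,"gripper": 1},{"dx": 0.02,"dy": 0,"dz": -0.16,"ax": 0,"ay": 0,"az": 0,"gripper": 1},{"dx": 0.02,"dy": 0,"dz": -0.16,"ax": 0,"ay": 0,"az": 0,"gripper": 1},{"dx": 0,"dy": 0,"dz": -0.16,"ax": 0,"ay": 0,"az": 0,"gripper": 1},{"dx": 0,"dy": 0,"dz": -0.16,"ax": 0,"ay": 0,"az": 0,"gripper": 1},{"dx": 0,"dy": 0,"dz": -0.17,"ax": 0,"ay": 0,"az": 0,"gripper": 1},{"dx": -0.02,"dy": 0,"dz": -0.17,"ax": 0,"ay": 0,"az": 0,"gripper": 1}])

```text
clock: 21.42
eef_pos: [673.8, -32.1, 240.3]
eef_rot: [-3.141, 0.0, 1.478]
wrist_force: [0.1, -2.8, 3.2]
finger_gap: 0.4
finger_force: 1.4
```

jog_arm(commands=[{"dx": -0.02,"dy": 0,"dz": -0.17,"ax": 0,"ay": 0,"az": 0,"gripper": 1},{"dx": -0.02,"dy": 0,"dz": -0.17,"ax": 0,"ay": 0,"az": 0,"gripper": 1},{"dx": -0.03,"dy": 0,"dz": -0.17,"ax": 0,"ay": 0,"az": 0,"gripper": 1},{"dx": -0.04,"dy": 0,"dz": -0.17,"ax": 0,"ay": 0,"az": 0,"gripper": 1},{"dx": -0.03,"dy": 0,"dz": -0.17,"ax": 0,"ay": 0,"az": 0,"gripper": 1},{"dx": -0.05,"dy": 0,"dz": -0.17,"ax": 0,"ay": 0,"az": 0,"gripper": 1},{"dx": -0.05,"dy": 0,"dz": -0.17,"ax": 0,"ay": 0,"az": 0,"gripper": 1},{"dx": -0.05,"dy": 0,"dz": -0.17,"ax": 0,"ay": 0,"az": 0,"gripper": 1}])

```text
clock: 22.42
eef_pos: [672.8, -43.7, 294.8]
eef_rot: [3.141, 0.0, 1.478]
wrist_force: [0.3, -2.4, 2.1]
finger_gap: 0.5
finger_force: 1.1
```

jog_arm(commands=[{"dx": -0.06,"dy": 0,"dz": -0.16,"ax": 0,"ay": 0,"az": 0,"gripper": 1},{"dx": -0.07,"dy": 0,"dz": -0.16,"ax": 0,"ay": 0,"az": 0,"gripper": 1},{"dx": -0.06,"dy": 0,"dz": -0.16,"ax": 0,"ay": 0,"az": 0,"gripper": 1}])

```text
clock: 22.8
eef_pos: [672.1, -51.3, 313.9]
eef_rot: [3.141, 0.0, 1.478]
wrist_force: [0.3, -0.8, 0.6]
finger_gap: 0.2
finger_force: 1.0
```

jog_arm(commands=[{"dx": -0.05,"dy": 0,"dz": -0.13,"ax": 0,"ay": 0,"az": 0,"gripper": 1},{"dx": -0.05,"dy": 0,"dz": -0.12,"ax": 0,"ay": 0,"az": 0,"gripper": 1},{"dx": -0.05,"dy": 0,"dz": -0.12,"ax": 0,"ay": 0,"az": 0,"gripper": 1}])

```text
clock: 23.18
eef_pos: [671.5, -57.1, 328.6]
eef_rot: [3.141, 0.0, 1.478]
wrist_force: [-0.1, -2.8, 1.3]
finger_gap: 0.4
finger_force: 1.0
```

jog_arm(commands=[{"dx": -0.05,"dy": 0,"dz": -0.1,"ax": 0,"ay": 0,"az": 0,"gripper": 1},{"dx": -0.05,"dy": 0,"dz": -0.1,"ax": 0,"ay": 0,"az": 0,"gripper": 1},{"dx": -0.04,"dy": 0,"dz": -0.08,"ax": 0,"ay": 0,"az": 0,"gripper": 1}])

```text
clock: 23.55
eef_pos: [671.0, -62.7, 339.8]
eef_rot: [3.141, 0.0, 1.478]
wrist_force: [-0.2, -3.0, -0.2]
finger_gap: -0.0
finger_force: 1.0
```

jog_arm(commands=[{"dx": -0.03,"dy": 0,"dz": -0.07,"ax": 0,"ay": 0,"az": 0,"gripper": 1},{"dx": -0.03,"dy": 0,"dz": -0.07,"ax": 0,"ay": 0,"az": 0,"gripper": 1},{"dx": 0,"dy": 0,"dz": -0.07,"ax": 0,"ay": 0,"az": 0,"gripper": 1},{"dx": 0,"dy": 0,"dz": -0.07,"ax": 0,"ay": 0,"az": 0,"gripper": 1},{"dx": 0,"dy": 0,"dz": -0.07,"ax": 0,"ay": 0,"az": 0,"gripper": 1}])

```text
clock: 24.18
eef_pos: [670.8, -64.6, 353.7]
eef_rot: [3.141, -0.0, 1.478]
wrist_force: [-0.2, -0.4, 0.2]
finger_gap: 0.4
finger_force: 0.0
```

```bash
python3 - <<'E'
from lev import *
st();plan([(635,80,400,0,-95.3)],38,9,1)
E
```

```text
t 24.18 p [670.8 -64.6 353.7] tilt 0.0 psi -95.3 roll 0.0 F [-0.2 -0.4  0.2] gap 0.4 ff 0.0 j [-0.15  0.56  0.84  0.    1.74 -0.06]
(635, 80, 400, 0, -95.3) 5
[{"dx": 0.7, "dy": -0.25, "dz": -0.23, "ax": 0.0, "ay": -0.0, "az": 0.0, "gripper": 1}, {"dx": 0.7, "dy": -0.24, "dz": -0.23, "ax": 0.0, "ay": -0.0, "az": 0.0, "gripper": 1}, {"dx": 0.71, "dy": -0.25, "dz": -0.23, "ax": 0.0, "ay": -0.0, "az": 0.0, "gripper": 1}, {"dx": 0.7, "dy": -0.24, "dz": -0.23, "ax": 0.0, "ay": -0.0, "az": 0.0, "gripper": 1}, {"dx": 0.71, "dy": -0.25, "dz": -0.24, "ax": 0.0, "ay": -0.0, "az": 0.0, "gripper": 1}]
```

jog_arm(commands=[{"dx": 0,"dy": 0,"dz": -0.6,"ax": 0,"ay": 0,"az": 0,"gripper": 1},{"dx": 0,"dy": 0,"dz": -0.8,"ax": 0,"ay": 0,"az": 0,"gripper": 1},{"dx": 0.7,"dy": -0.25,"dz": 0,"ax": 0,"ay": 0,"az": 0,"gripper": 1},{"dx": 0.7,"dy": -0.25,"dz": 0,"ax": 0,"ay": 0,"az": 0,"gripper": 1},{"dx": 0.7,"dy": -0.25,"dz": 0,"ax": 0,"ay": 0,"az": 0,"gripper": 1},{"dx": 0.7,"dy": -0.25,"dz": 0,"ax": 0,"ay": 0,"az": 0,"gripper": 1},{"dx": 0.7,"dy": -0.25,"dz": 0,"ax": 0,"ay": 0,"az": 0,"gripper": 1}])

```text
clock: 25.05
eef_pos: [633.6, 80.2, 409.7]
eef_rot: [3.141, -0.0, 1.478]
wrist_force: [0.8, 0.5, -0.9]
finger_gap: 0.6
finger_force: 0.0
```

```bash
python3 - <<'E'
from lev import *
st();plan([(585,80,170,42,-95.3)],38,9,1)
E
```

```text
t 25.05 p [633.6  80.2 409.7] tilt 0.0 psi -95.3 roll 0.0 F [ 0.8  0.5 -0.9] gap 0.6 ff 0.0 j [0.07 0.48 0.84 0.   1.83 0.16]
(585, 80, 170, 42, -95.3) 7
[{"dx": -0.02, "dy": -0.17, "dz": 0.86, "ax": 0.0, "ay": -0.6, "az": -0.0, "gripper": 1}, {"dx": 0.07, "dy": -0.17, "dz": 0.85, "ax": 0.0, "ay": -0.6, "az": -0.0, "gripper": 1}, {"dx": 0.16, "dy": -0.17, "dz": 0.84, "ax": 0.0, "ay": -0.6, "az": -0.0, "gripper": 1}, {"dx": 0.25, "dy": -0.18, "dz": 0.82, "ax": 0.0, "ay": -0.6, "az": -0.0, "gripper": 1}, {"dx": 0.33, "dy": -0.17, "dz": 0.79, "ax": 0.0, "ay": -0.6, "az": -0.0, "gripper": 1}, {"dx": 0.42, "dy": -0.18, "dz": 0.75, "ax": 0.0, "ay": -0.6, "az": -0.0, "gripper": 1}, {"dx": 0.49, "dy": -0.17, "dz": 0.7, "ax": 0.0, "ay": -0.6, "az": -0.0, "gripper": 1}]
```

jog_arm(commands=[{"dx": -0.02,"dy": -0.17,"dz": 0.86,"ax": 0,"ay": -0.6,"az": 0,"gripper": 1},{"dx": 0.07,"dy": -0.17,"dz": 0.85,"ax": 0,"ay": -0.6,"az": 0,"gripper": 1},{"dx": 0.16,"dy": -0.17,"dz": 0.84,"ax": 0,"ay": -0.6,"az": 0,"gripper": 1},{"dx": 0.25,"dy": -0.18,"dz": 0.82,"ax": 0,"ay": -0.6,"az": 0,"gripper": 1},{"dx": 0.33,"dy": -0.17,"dz": 0.79,"ax": 0,"ay": -0.6,"az": 0,"gripper": 1},{"dx": 0.42,"dy": -0.18,"dz": 0.75,"ax": 0,"ay": -0.6,"az": 0,"gripper": 1},{"dx": 0.49,"dy": -0.17,"dz": 0.7,"ax": 0,"ay": -0.6,"az": 0,"gripper": 1},{"dx": 0,"dy": 0,"dz": 0,"ax": 0,"ay": 0,"az": 0,"gripper": 0},{"dx": 0,"dy": 0,"dz": 0,"ax": 0,"ay": 0,"az": 0,"gripper": 0},{"dx": 0,"dy": 0,"dz": 0,"ax": 0,"ay": 0,"az": 0,"gripper": 0}])

```text
clock: 26.3
eef_pos: [586.3, 78.5, 172.0]
eef_rot: [3.137, 0.73, 1.474]
wrist_force: [0.6, -0.2, -0.0]
finger_gap: 26.6
finger_force: 0.0
```

```bash
python3 - <<'E'
from lev import *
from h import *
from cell import cams
st();c=cams.camera("wrist");np.savez("wrist6.npz",**c)
N=O-15*ex
B=lambda a,b,z:[*(N+a*ex+b*ey),z]
uv=proj(c,[B(-50,-30,66.5),B(-50,30,66.5),B(15,0,70.5),B(15,0,82.5),B(-50,0,22)]);print(uv.round(1))
a=np.clip(uv.mean(0).astype(int)-[100,75],0,[440,330]);im=cv2.resize(c["image"][a[1]:a[1]+150,a[0]:a[0]+200],(800,600),interpolation=2);print(a)
cv2.imwrite("pics/last.png",im[:,:,::-1])
t=cams.camera("top");t0=load("top0.npz")
d=cv2.absdiff(t["image"],t0["image"]).max(2);print("diff far box/blank/lever/gland/driver/roll",[int(d[y-5:y+5,x-5:x+5].max()) for x,y in((243,204),(246,241),(352,170),(331,175),(398,173),(326,283))])
E
```

```text
t 26.3 p [586.3  78.5 172. ] tilt 41.8 psi -95.4 roll 0.2 F [ 0.6 -0.2 -0. ] gap 26.6 ff 0.0 j [ 0.34  0.63  1.31 -0.65  1.57  0.56]
[[296.7 290.4]
 [353.7 290.1]
 [324.7 316.4]
 [324.8 326.1]
 [324.7 253.6]]
[224 220]
diff far box/blank/lever/gland/driver/roll [121, 33, 6, 5, 5, 5]
```

View pics/last.png

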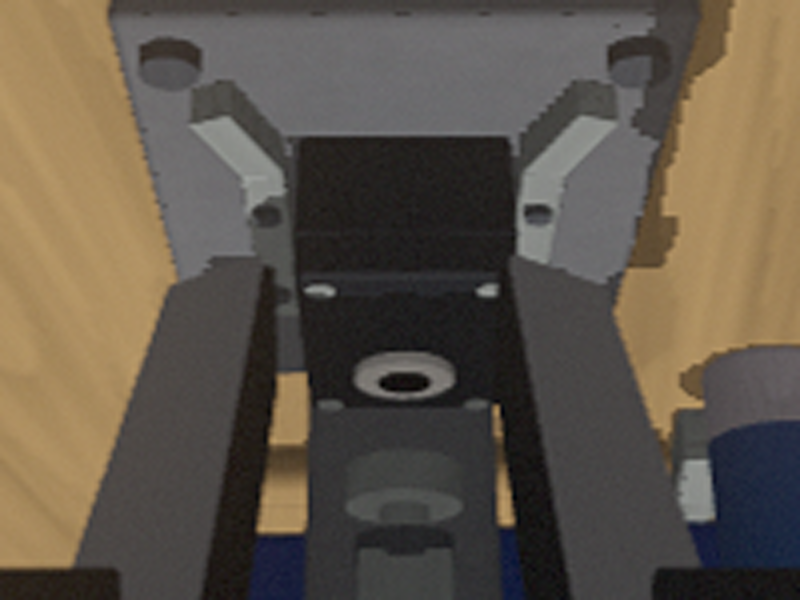

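The last view shows the box square between the guides and against its stop. The flange lies on the lid at crop (404,380), with the punch clear. One quick check that the far box's large difference is only the arm in the way.

```bash
python3 - <<'E'
from h import *
a=load("top0.npz")["image"]
for f in("top4.npz","top5.npz"):
    d=cv2.absdiff(load(f)["image"],a).max(2);print(f,[int(np.median(d[y-10:y+10,x-16:x+16])) for x,y in((243,204),(246,241))])
s=cv2.absdiff(load("scene5.npz")["image"],load("scene0.npz")["image"]).max(2);print("scene far box",int(np.percentile(s[245:285,405:455],95)), "blank", int(np.percentile(s[228:262,375:412],95)))
from cell import cams
s=cv2.absdiff(cams.camera("scene")["image"],load("scene0.npz")["image"]).max(2);print("now far",int(np.percentile(s[245:285,405:455],95)),"blank",int(np.percentile(s[228:262,385:412],95)))
E
```

```text
top4.npz [16, 21]
top5.npz [3, 3]
scene far box 9 blank 10
now far 70 blank 77
```

```bash
python3 -c "
from cell import job
print(job.sign_off())"
```

```text
the job is handed in; nothing more can be done
None
```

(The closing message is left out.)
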